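# Load three mould inserts and a ring into their weld nests

### The arm

A 6-joint arm with a two-finger parallel gripper is mounted at the origin on a cart in front of the work surface, level with it; the furniture and walls round the work are solid. World frame = base frame: x ahead of the robot, y to its left, z up, the work surface at z = 0. Lengths are in m, angles in rad, forces in N, time in s.
With the tool pointing down it reaches from about 0.35 to 0.975 m from the base axis. Payload 4.9 kg.
Tool frame: the origin (TCP) lies midway between the tips of the shut fingers; the grasp point (between the pads) lies behind it (manip.grasp_offset is the y of the grasp point in the tool frame, in m); y points along the fingers, z is the direction in which the jaws open and shut, and the axes are right-handed (so a half turn about y gives the same grasp; the last joint's range is limited). The gripper opens to 85 mm and grips with 20 to 120 N. Pads are 22 mm wide; open, the fingers measure 114 mm over their backs; the gripper's body (76 mm by 85 mm) begins 54 mm behind the grasp point. The pads swing forward as they close: fully open they stand 13 mm farther back than shut.
Start: joints at [-1.341, 0.053, 1.613, -0, 1.476, -0.119], TCP at [0.214, -0.587, 0.231] pointing down, gripper open.
Joint ranges: [-3.01, 3.01], [-1.01, 2.22], [0.06, 2.58], [-1.02, 4.17], [0.09, 2.62], [-3.14, 3.14]. Speed limits (rad/s): [2.57, 2.57, 3.14, 3.14, 3.14, 3.14].

### API

Orientations are given as a unit quaternion [w, x, y, z].
In Python, from plant import manip gives the robot as it stands. The module is installed in compiled form; this text tells all that it offers.
- The arm moves only by the shell command python3 -m jog 'ROWS'. ROWS is a JSON object of lists of equal length, an entry for each row: "offset": the shift along the world's x, y, z in units of 50 mm (1.0 is 50 mm), a list of three; "angular": the turn, a rotation vector about the world's x, y, z in units of 6 degrees (1.0 is 6 degrees), a list of three; "jaw": the finger opening in mm, from 0 to 85.4. In form: {"offset": [[tx, ty, tz], ...], "angular": [[ax, ay, az], ...], "jaw": [jaw, ...]}. A call has 1 to 12 rows; each row shifts and turns the commanded pose from where the row before left it; what a row does not reach is not made up. A row lasts 1/10 s, in which the tool goes at most 50 mm and 8.59 degrees, less where a joint would pass 70% of its speed; a pose out of reach is approached as far as the arm can. A call is refused whole if a number of a shift passes 1 or a number of a turn 1, either way. A call with a gripper value outside its range is refused whole. The fingers move at their own pace and stop on an object; the grip force is fixed at half the most. Time passes only in rows, so rows that do not move let the fingers close. It gives the time, the measured TCP pose, the force and the opening at its end, in the units of the state.
- manip.state(): the state, without advancing time (a new reading comes with each control period).
- manip.grab_frame(name): name is "scene" or "side" or "wrist"; returns the picture (420x560x3 uint8, blue, green, red); there is no depth.
- manip.camera_model(name): a dict with "fx", "fy", "cx", "cy" (pixels), "rvec" (rotation vector, rad) and "tvec" (3), from world to camera coordinates, as OpenCV has them; the wrist camera has in their place "mount" (4x4, takes a point from camera to tool coordinates, whose origin is the TCP and whose axes are the tool frame's). Camera axes: x right, y down, z forward; pixel columns grow to the right and rows downward; lengths in m; the calibration is good to about 2 mm. A picture is of the moment at which its call begins: read the wrist's pose just before it. camera_model takes no time and is no camera call.
- manip.job_done(): hands the job in, once; it reports no verdict.
The state is a dict: "time": time; "joint_pos": joint angles; "joint_vel": joint speeds; "joint_efforts": joint torques, N m; "tool_pos": TCP position; "tool_rot": TCP orientation; "contact_force": force on the tool from outside, world axes, zero at the start; "ft_torque": the same for the moment, N m; "gripper_width": opening from 0.0 (shut) to 1.0 (fully open).
Only numpy, scipy, OpenCV 4.12 (cv2) and the standard library are available. Lean on these libraries where they do the work, as an engineer would, in place of code of your own. Each camera call takes 0.05 s, during which the arm holds its last target.

### The job

Get the batch ready for laser welding: put the three steel mould inserts and the turned ring each into the nest on the fixture plate that is made for it, so that all their top faces come level at the welding height. Each must sit fully home, flat on its pocket floor, the way up it is now; set the parts down rather than dropping them, and leave the dial gauge and the wash bottle where they are.

Things in the scene. Friction and masses are not known exactly. Their poses are not given: they have to be found in the camera images.
- insert_long: Mould insert, a loose block of ground steel, 40 mm (its x) by 80 mm (its y) by 25 mm high, about 0.5 to 0.9 kg, the longest and flattest of the three, with two long slots in its top. Starts upright on the machine top. Origin: centre of its underside; z up. Grasp across the 40 mm side.
- insert_wide: Mould insert, a loose block of ground steel, 50 mm (its x) by 70 mm (its y) by 30 mm high, about 0.5 to 0.9 kg, the widest of the three, with one rectangular recess in the middle of its top. Starts upright on the machine top. Origin: centre of its underside; z up. Grasp across the 50 mm side.
- insert_tall: Mould insert, a loose block of ground steel, 40 mm (its x) by 50 mm (its y) by 40 mm high, about 0.5 to 0.9 kg, the shortest and tallest of the three, with two short slots in its top. Starts upright on the machine top. Origin: centre of its underside; z up. Grasp across the 40 mm side.
- ring: Turned flange ring of bare steel, 68 mm outside diameter, 15 mm high, 0.15 kg, loose, lying flat on the machine top. Its bore is not usable for a grip: take it across the outside diameter. Origin: centre of its underside; z up; it may have any yaw. (The machine's blue beam overhangs the rear of the work: front face at x = 0.73 m, from 0.2 m up.)
- nest_long: Fixed nest for the 40 x 80 mm insert: aluminium riser 67 x 107 mm on a steel plate. Origin: centre of its underside, 12 mm above the machine top. Pocket floor 23 mm above the origin, 49 (x) by 89 (y) mm: 4.5 mm play a side. Four dark L-shaped corner walls, 7 mm high, inner faces leaning 3 mm outward as lead-in; the middle of each side is open for fingertips.
- nest_wide: Fixed nest for the 50 x 70 mm insert: aluminium riser 77 x 97 mm on a steel plate. Origin: centre of its underside, 12 mm above the machine top. Pocket floor 18 mm above the origin, 59 (x) by 79 (y) mm: 4.5 mm play a side. Four dark L-shaped corner walls, 7 mm high, inner faces leaning 3 mm outward as lead-in; the middle of each side is open for fingertips.
- nest_tall: Fixed nest for the 40 x 50 mm insert: aluminium riser 67 x 77 mm on a steel plate. Origin: centre of its underside, 12 mm above the machine top. Pocket floor 8 mm above the origin, 49 (x) by 59 (y) mm: 4.5 mm play a side. Four dark L-shaped corner walls, 7 mm high, inner faces leaning 3 mm outward as lead-in; the middle of each side is open for fingertips.
- nest_round: Fixed nest for the 68 mm ring: round aluminium riser, 95 mm across, on the same plate (nests 122 to 125 mm apart). Origin: centre of its underside, 12 mm above the machine top. Pocket floor 33 mm above the origin, 77 mm across: 4.5 mm play. Four dark arc walls, 7 mm high, lead-in 3 mm; gaps of about 28 mm on the nest's x and y axes are open for fingertips.
- indicator_stand: Dial gauge on a magnetic base, 59 x 150 x 220 mm, standing loose at the left rear; a bystander, leave it where it is. Origin: middle of its extent, on the underside.
- wash_bottle: White squeeze bottle with bent spout, 59 x 81 x 190 mm, standing loose at the right front; a bystander, leave it standing where it is. Origin: centre of its underside.
Mind the look-alikes: they are no part of the job. Leave any green or orange look-alike of the insert_tall alone.

How it is judged:
At the end, for the whole second after the job is handed in: Each insert and the ring lies in its own nest: underside at pocket-floor height (-3 to +2 mm), centre within 9 mm of the nest's, tilt under 0.05 rad, inserts' long sides along the pocket's (within 0.22 rad, either way round); all released and at rest (horizontal distance between insert_long and nest_long below 0.009 m and z of insert_long in the frame of nest_long between 0.02 and 0.025 m and angle between each of insert_long, insert_wide, insert_tall, ring's own z axis and vertical below 0.05 rad and linear speed of each of insert_long, insert_wide, insert_tall, ring below 0.01 m/s and angular speed of each of insert_long, insert_wide, insert_tall, ring below 0.05 rad/s and contact force between the fingers and insert_long below 0.1 N and angle between the y axis of insert_long and the y axis of nest_long, either way round below 0.22 rad and horizontal distance between insert_wide and nest_wide below 0.009 m and z of insert_wide in the frame of nest_wide between 0.015 and 0.02 m and contact force between the fingers and insert_wide below 0.1 N and angle between the y axis of insert_wide and the y axis of nest_wide, either way round below 0.22 rad and horizontal distance between insert_tall and nest_tall below 0.009 m and z of insert_tall in the frame of nest_tall between 0.005 and 0.01 m and contact force between the fingers and insert_tall below 0.1 N and angle between the y axis of insert_tall and the y axis of nest_tall, either way round below 0.22 rad and horizontal distance between ring and nest_round below 0.009 m and z of ring in the frame of nest_round between 0.03 and 0.035 m and contact force between the fingers and ring below 0.1 N); the robot touches nothing.
It fails at once if a part is dropped from a height (falls faster than 0.9 m/s with the fingers off it) ((linear speed of insert_long above 0.9 m/s and contact force between the fingers and insert_long below 0.1 N) or (linear speed of insert_wide above 0.9 m/s and contact force between the fingers and insert_wide below 0.1 N) or (linear speed of insert_tall above 0.9 m/s and contact force between the fingers and insert_tall below 0.1 N) or (linear speed of ring above 0.9 m/s and contact force between the fingers and ring below 0.1 N)).
It fails at once if the dial gauge or the wash bottle is moved by more than 20 mm, or either is tipped (distance of any of indicator_stand, wash_bottle from where it was at the start of the episode above 0.02 m or angle between any of wash_bottle, indicator_stand's own z axis and vertical above 0.35 rad).
It also fails if it takes over 109 s, if anything falls off the work surface, if the arm or the gripper's body presses on something with over 40 N, if the wrist force passes 120 N, or if a joint passes its speed limit or range.

## Working session

There is one attempt and no reset: what is moved stays moved. The work goes in short steps, Python scripts to look and compute and a shell command to move; the robot and the scene stay as the last step left them, time stands still between calls to the robot, and variables do not carry over. Pictures are saved under pics/ and viewed, and the job is handed in when it is done.

```bash
mkdir -p pics
python3 - <<'E'
from plant import manip
import cv2
s=manip.state();print(s)
print(manip.grasp_offset)
for n in("scene","side","wrist"):
    print(n,manip.camera_model(n))
    cv2.imwrite(f"pics/{n}0.png",manip.grab_frame(n))
E
```

```text
{'time': 0.0, 'joint_pos': array([-1.34097825e+00,  5.33506972e-02,  1.61430343e+00, -4.22418733e-05,
        1.47596928e+00, -1.18992062e-01]), 'joint_vel': array([ 0.00124803, -0.0018207 ,  0.00239952,  0.00057076, -0.00041673,
        0.00197677]), 'joint_efforts': array([-1.23984140e-03, -3.93684053e+01, -3.70180106e+01, -1.51441332e-04,
        7.11461005e-03,  1.26218328e-05]), 'tool_pos': array([ 0.2134641 , -0.58675681,  0.23006119]), 'tool_rot': array([ 0.1226455 , -0.12275472,  0.69709538, -0.69566327]), 'contact_force': array([ 0.85591679, -0.99361234, -0.29894786]), 'ft_torque': array([-0.03494913,  0.0075109 , -0.00510709]), 'gripper_width': 0.995559214658578}
-0.0187
scene {'fx': 398.8796130010375, 'fy': 398.8796130010375, 'cx': 278.44362407333756, 'cy': 213.0024857045864, 'rvec': array([ 1.16364919, -1.88529232,  1.255044  ]), 'tvec': array([0.22220908, 0.23489685, 0.85069646])}
side {'fx': 454.0155399484792, 'fy': 454.0155399484792, 'cx': 285.63634598645774, 'cy': 210.87630855103006, 'rvec': array([ 0.80075929, -2.66918727,  0.99900526]), 'tvec': array([0.4157167 , 0.25144142, 1.21865014])}
wrist {'fx': 343.19933110933783, 'fy': 343.19933110933783, 'cx': 275.76565018880416, 'cy': 207.5184724502898, 'mount': array([[-7.08867320e-04,  9.45487797e-01,  3.25656757e-01,
        -8.48553233e-02],
       [-2.46708017e-03, -3.25657501e-01,  9.45484588e-01,
        -1.42092753e-01],
       [ 9.99996706e-01, -1.33198202e-04,  2.56344216e-03,
         1.21299065e-04],
       [ 0.00000000e+00,  0.00000000e+00,  0.00000000e+00,
         1.00000000e+00]])}
```

View pics/scene0.png

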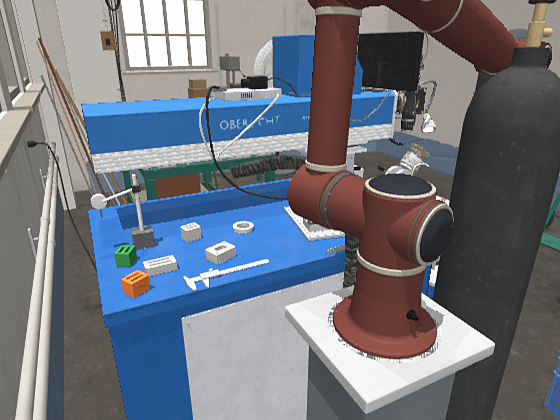

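View pics/side0.png

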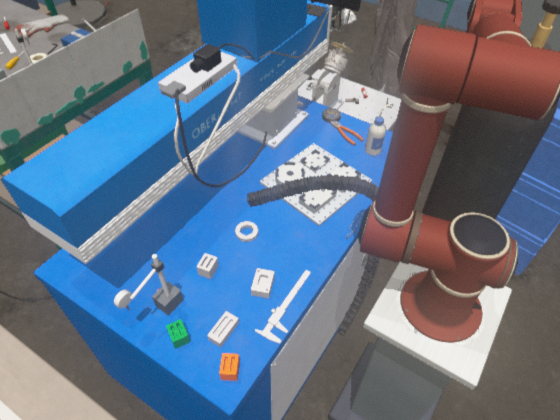

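View pics/wrist0.png

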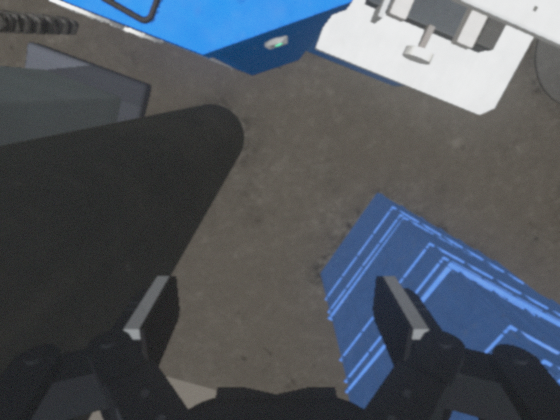

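Run:
```python
import cv2
a=cv2.imread("pics/side0.png");b=cv2.imread("pics/scene0.png")
cv2.imwrite("pics/s1.png",cv2.resize(a[200:400,130:330],None,fx=3,fy=3,interpolation=cv2.INTER_CUBIC))
cv2.imwrite("pics/s2.png",cv2.resize(a[100:250,220:420],None,fx=4,fy=4,interpolation=cv2.INTER_CUBIC))
cv2.imwrite("pics/s3.png",cv2.resize(b[140:310,80:350],None,fx=2.96,fy=2.96,interpolation=cv2.INTER_CUBIC))
```

```text
(no output)
```

View pics/s1.png

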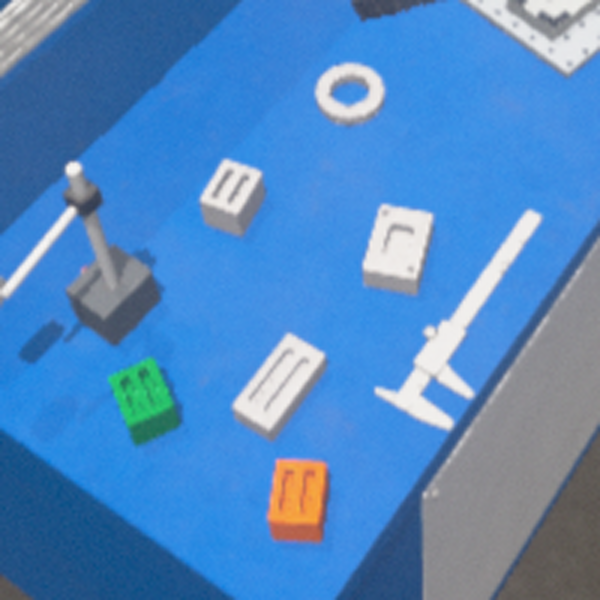

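View pics/s2.png

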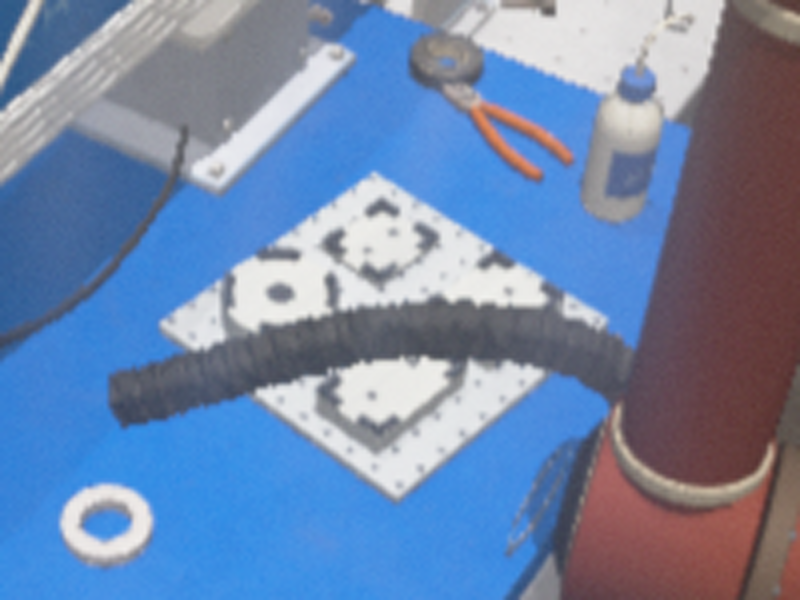

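View pics/s3.png

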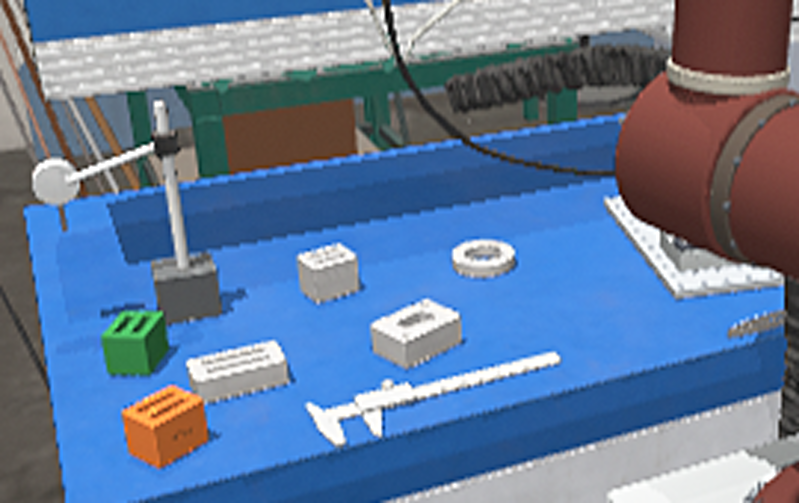

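```bash
cat > h.py <<'E'
import numpy as np,cv2
from plant import manip
from scipy.spatial.transform import Rotation as R
from scipy.optimize import least_squares
def cam(n,st=None):
    """returns Rwc,t (world->cam), K"""
    m=manip.camera_model(n)
    K=(m["fx"],m["fy"],m["cx"],m["cy"])
    if n=="wrist":
        q=st["tool_rot"];Rt=R.from_quat([q[1],q[2],q[3],q[0]]).as_matrix()
        M=m["mount"];Rc=Rt@M[:3,:3];c=Rt@M[:3,3]+st["tool_pos"]
        return Rc.T,-Rc.T@c,K
    Rm=R.from_rotvec(m["rvec"]).as_matrix()
    return Rm,m["tvec"],K
def proj(C,P):
    Rm,t,K=C;p=np.atleast_2d(P)@Rm.T+t
    return np.c_[K[0]*p[:,0]/p[:,2]+K[2],K[1]*p[:,1]/p[:,2]+K[3]]
def toplane(C,uv,z):
    Rm,t,K=C;uv=np.atleast_2d(uv).astype(float)
    d=np.c_[(uv[:,0]-K[2])/K[0],(uv[:,1]-K[3])/K[1],np.ones(len(uv))]@Rm
    c=-Rm.T@t
    return c+d*((z-c[2])/d[:,2])[:,None]
def tri(Cs,uvs):
    f=lambda P:np.concatenate([proj(C,P)[0]-u for C,u in zip(Cs,uvs)])
    r=least_squares(f,[.5,0,.1]);return r.x,np.abs(r.fun).max()
def rect(C,uv,z,w,l):
    """fit rectangle (w x, l y) top at z from 4 corner pixels; returns x,y,yaw"""
    P=toplane(C,uv,z)[:,:2];best=None
    base=np.array([[1,1],[-1,1],[-1,-1],[1,-1]])*[w/2,l/2]
    for fl in (1,-1):
      for k in range(4):
        for y0 in np.arange(0,3.2,.4):
            Q=np.roll(P[::fl],k,0)
            def f(p):
                c,s=np.cos(p[2]),np.sin(p[2])
                return (base@np.array([[c,s],[-s,c]])+p[:2]-Q).ravel()
            r=least_squares(f,[*P.mean(0),y0])
            if best is None or r.cost<best.cost:best=r
    x=best.x;yaw=(x[2]+np.pi/2)%np.pi-np.pi/2
    return np.round([x[0],x[1],yaw],4),"maxres mm",np.round(np.abs(best.fun).max()*1e3,1)
E
cat > a.py <<'E'
from h import *
S=cam("side");C=cam("scene")
s1=lambda p:np.array(p)/3+[130,200]
s2=lambda p:np.array(p)/4+[220,100]
s3=lambda p:np.array(p)/2.96+[80,140]
print("hose tip",tri([S,C],[s2([120,398]),s3([455,92])]))
print("hose mid?",toplane(S,s2([400,330]),.3),toplane(S,s2([620,370]),.3))
print("long",rect(S,s1([[290,333],[326,358],[271,424],[234,406]]),.025,.04,.08))
print("wide",rect(S,s1([[384,205],[434,213],[417,278],[364,262]]),.03,.05,.07))
print("tall",rect(S,s1([[232,159],[264,172],[240,210],[202,199]]),.04,.04,.05))
print("ring",toplane(S,s1([350,88]),.015))
print("plate",toplane(S,s2([[375,173],[607,320],[398,497],[160,325]]),.012))
print("round",toplane(S,s2([281,292]),.045),"tall",toplane(S,s2([382,242]),.02))
print("bottle",toplane(S,s2([612,210]),0),"stand",toplane(S,s1([115,290]),.04))
print("bottle/gauge tops", tri([S,C],[s1([75,168]),s3([160,105])]))
print("dial", tri([S,C],[s1([0,290]),s3([55,182])]))
E
python3 a.py
```

```text
hose tip (array([0.52515003, 0.12977331, 0.21497232]), np.float64(0.04759673337645154))
hose mid? [[0.37025568 0.05206671 0.3       ]] [[0.24587172 0.00774918 0.3       ]]
long (array([0.4353, 0.3799, 0.0111]), 'maxres mm', np.float64(4.4))
wide (array([0.4289, 0.2146, 0.3431]), 'maxres mm', np.float64(4.2))
tall (array([0.5841, 0.2559, 0.1693]), 'maxres mm', np.float64(3.6))
ring [[0.5759363  0.09065564 0.015     ]]
plate [[ 0.6104676  -0.36025073  0.012     ]
 [ 0.35705973 -0.30984516  0.012     ]
 [ 0.40597125 -0.04984632  0.012     ]
 [ 0.66014232 -0.09806307  0.012     ]]
round [[ 0.58121256 -0.15744088  0.045     ]] tall [[ 0.55567936 -0.27860751  0.02      ]]
bottle [[ 0.41736293 -0.4483963   0.        ]] stand [[0.59997826 0.3978107  0.04      ]]
bottle/gauge tops (array([0.60157679, 0.3943198 , 0.21770057]), np.float64(0.26217887596101264))
dial (array([0.60668796, 0.48942216, 0.15903183]), np.float64(1.6779624485032087))
```

```bash
cat > b.py <<'E'
from h import *
S=cam("side");C=cam("scene")
s2=lambda p:np.array(p)/4+[220,100]
s3=lambda p:np.array(p)/2.96+[80,140]
sc=s3(np.array([[452,95],[500,85],[550,75],[600,68],[650,62],[668,60]]))
# centreline side pts
for p in [[115,400],[180,385],[240,365],[300,347],[360,335],[420,325],[480,325],[540,335],[590,355],[625,375]]:
    u=s2(p); zs=np.linspace(.02,.6,300)
    P=np.array([toplane(S,u,z)[0] for z in zs]); q=proj(C,P)
    # distance to scene centreline (extrapolated poly)
    co=np.polyfit(sc[:,0],sc[:,1],2)
    d=q[:,1]-np.polyval(co,q[:,0]); i=np.argmin(abs(d))
    print(p,P[i].round(3),q[i].round(0),d[i].round(1))
E
python3 b.py
```

```text
[115, 400] [0.528 0.131 0.212] [233. 172.] -0.2
[180, 385] [0.494 0.107 0.226] [245. 169.] -0.2
[240, 365] [0.467 0.079 0.235] [258. 167.] 0.1
[300, 347] [0.439 0.052 0.245] [271. 165.] 0.2
[360, 335] [0.408 0.03  0.255] [283. 163.] 0.3
[420, 325] [0.377 0.01  0.264] [295. 161.] 0.1
[480, 325] [ 0.342 -0.003  0.274] [306. 160.] 0.1
[540, 335] [ 0.303 -0.005  0.286] [315. 159.] -0.2
[590, 355] [0.267 0.002 0.295] [320. 159.] 0.1
[625, 375] [0.241 0.013 0.303] [322. 159.] 0.1
```

Run:
```python
from h import *
s=manip.state();q=s["tool_rot"];M=R.from_quat([q[1],q[2],q[3],q[0]]).as_matrix()
print(M.round(3)); print(np.degrees(np.arctan2(M[1,2],M[0,2])),np.degrees(np.arctan2(M[1,0],M[0,0])))
```

```text
[[-0.94  -0.     0.342]
 [-0.342  0.002 -0.94 ]
 [-0.    -1.    -0.002]]
-70.01478028328427 -160.0147979105529
```

```bash
python3 -m jog '{"offset":[[0,0,0.7],[0.4,0.6,0.5],[0.6,0.75,0.2],[0.6,0.75,0],[0.6,0.75,0],[0.6,0.75,0],[0.6,0.75,0],[0.6,0.75,0],[0.6,0.75,0],[0.6,0.75,0],[0.5,0.6,0],[0,0,0]],"angular":[[0,0,0.8],[0,0,0.9],[0,0,0.9],[0,0,0.9],[0,0,0.9],[0,0,0.9],[0,0,0.9],[0,0,0.9],[0,0,0.9],[0,0,0.9],[0,0,0.9],[0,0,0]],"jaw":[85,85,85,85,85,85,85,85,85,85,85,85]}'
cat > look.py <<'E'
import sys
from h import *
import pickle
st=manip.state();im=manip.grab_frame("wrist");n=sys.argv[1]
pickle.dump((st,im),open(n+".pkl","wb"))
cv2.imwrite(f"pics/{n}.png",cv2.resize(im,None,fx=1.42,fy=1.42,interpolation=cv2.INTER_CUBIC))
q=st["tool_rot"];M=R.from_quat([q[1],q[2],q[3],q[0]]).as_matrix()
print(st["time"],st["tool_pos"].round(4),"jawdeg",np.degrees(np.arctan2(M[1,2],M[0,2])).round(2),st["joint_pos"].round(3),st["gripper_width"].round(3))
E
python3 look.py w1
```

```text
time: 1.35
tool_pos: [0.5005, -0.2237, 0.3008]
tool_rot: [0.451, -0.45, 0.545, -0.544]
contact_force: [-0.1, 0.9, 0.2]
gripper_width: 0.997Traceback (most recent call last):
  File "look.py", line 8, in <module>
    print(st["time"],st["tool_pos"].round(4),"jawdeg",np.degrees(np.arctan2(M[1,2],M[0,2])).round(2),st["joint_pos"].round(3),st["gripper_width"].round(3))
                                                                                                                              ^^^^^^^^^^^^^^^^^^^^^^^^^
AttributeError: 'float' object has no attribute 'round'
```

View pics/w1.png

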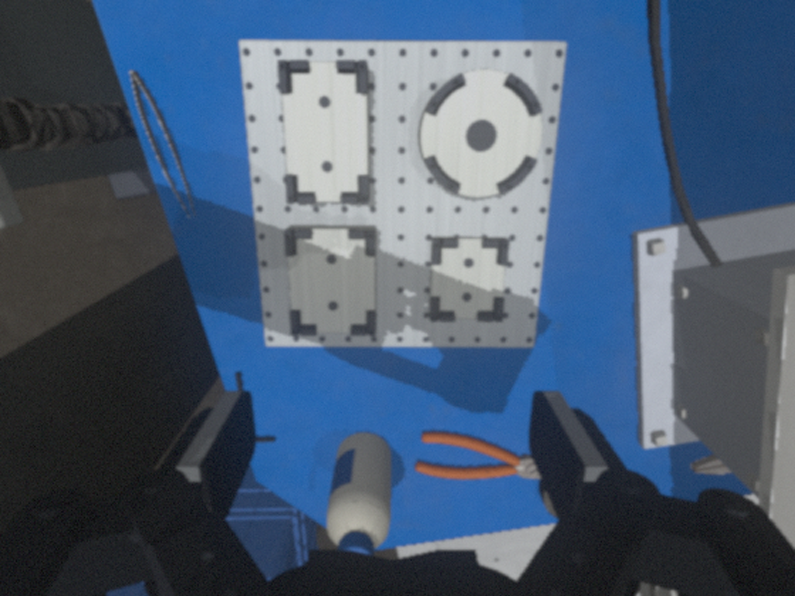

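```bash
sed -i 's/st\["gripper_width"\].round(3)/round(st["gripper_width"],3)/' look.py
python3 - <<'E'
import pickle,cv2
st,im=pickle.load(open("w1.pkl","rb"))
c=im[25:250,165:405]
cv2.imwrite("pics/w1a.png",cv2.resize(c[:120,15:115],None,fx=5,fy=5,interpolation=cv2.INTER_CUBIC))
cv2.imwrite("pics/w1b.png",cv2.resize(c[115:220,15:115],None,fx=5,fy=5,interpolation=cv2.INTER_CUBIC))
cv2.imwrite("pics/w1c.png",cv2.resize(c[10:215,115:225],None,fx=4,fy=4,interpolation=cv2.INTER_CUBIC)[:600*2])
E
python3 - <<'E'
import cv2,numpy as np
import os
os.chdir("pics")
a=cv2.imread("w1a.png");b=cv2.imread("w1b.png")
h=max(a.shape[0],b.shape[0]);print(a.shape,b.shape)
c=cv2.imread("w1c.png");cv2.imwrite("w1c1.png",c[:440]);cv2.imwrite("w1c2.png",c[400:])
E
```

```text
(600, 500, 3) (525, 500, 3)
```

View pics/w1a.png

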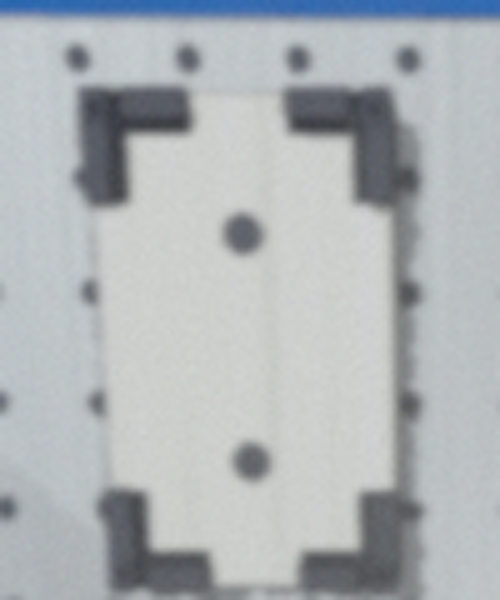

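View pics/w1b.png

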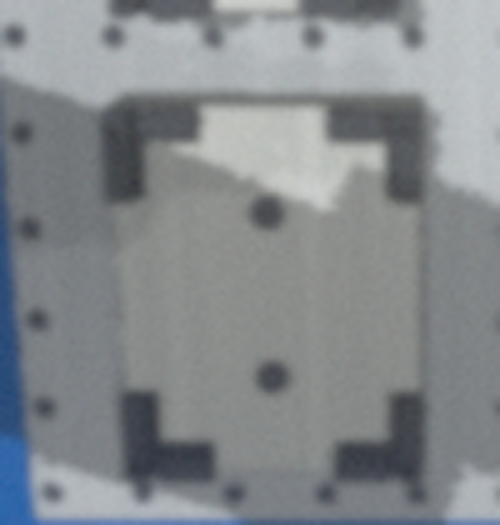

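View pics/w1c1.png

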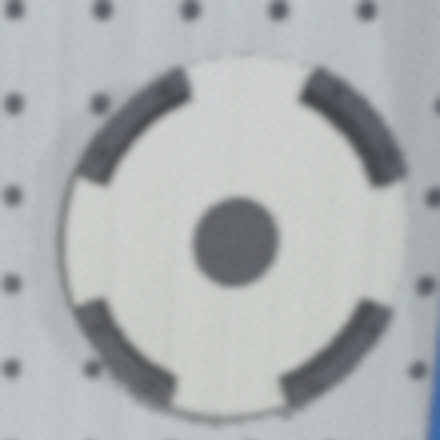

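View pics/w1c2.png

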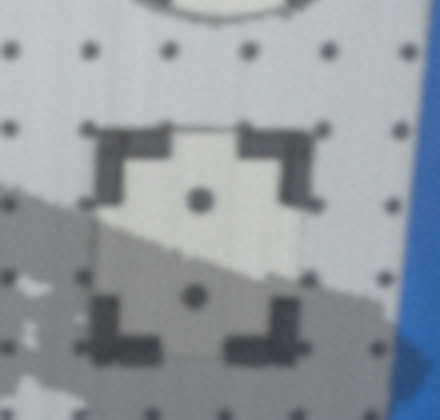

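```bash
cat > n.py <<'E'
from h import *
import pickle
st,im=pickle.load(open("w1.pkl","rb"));W=cam("wrist",st)
f=lambda p,o,k:(np.array(p)+.5)/k-.5+o
A=lambda p:f(p,[180,25],5);B=lambda p:f(p,[180,140],5);C1=lambda p:f(p,[280,35],4);C2=lambda p:f(p,[280,135],4)
print("long",rect(W,A([[79,88],[392,88],[402,588],[112,591]]),.042,.067,.107),toplane(W,A([[242,234],[252,462]]),.035).mean(0))
print("wide",rect(W,B([[108,98],[424,98],[424,478],[126,480]]),.037,.077,.097),toplane(W,B([[267,212],[273,377]]),.030).mean(0))
print("tall",rect(W,C2([[96,130],[311,130],[299,364],[92,364]]),.027,.067,.077),toplane(W,C2([[200,200],[195,296]]),.020).mean(0))
print("round",toplane(W,C1([236,242]),.045))
print("round gaps",toplane(W,C1([[246,82],[229,398],[75,240],[400,245]]),.045))
print("plate",toplane(W,np.array([[240,41],[566,41],[533,347],[267,347]])/1.42,.012))
E
python3 n.py
```

```text
long (array([ 0.4654, -0.1373, -0.186 ]), 'maxres mm', np.float64(1.0)) [ 0.46455705 -0.13730438  0.035     ]
wide (array([ 0.4423, -0.2579, -0.1974]), 'maxres mm', np.float64(1.5)) [ 0.44085176 -0.25992197  0.03      ]
tall (array([ 0.5603, -0.2815, -0.1774]), 'maxres mm', np.float64(0.8)) [ 0.56051042 -0.28317657  0.02      ]
round [[ 0.58444527 -0.16042612  0.045     ]]
round gaps [[ 0.59223709 -0.1207241   0.045     ]
 [ 0.5770582  -0.20214666  0.045     ]
 [ 0.54092724 -0.1516221   0.045     ]
 [ 0.62880427 -0.16965763  0.045     ]]
plate [[ 0.41144368 -0.05590769  0.012     ]
 [ 0.6655098  -0.10414172  0.012     ]
 [ 0.61479235 -0.36604513  0.012     ]
 [ 0.36086431 -0.3176374   0.012     ]]
```

```bash
python3 -m jog '{"offset":[[0,0.8,0.5],[0,0.8,0.5],[0,0.85,0.5],[0,0.9,0.4],[0,0.95,0],[0,0.95,0],[0,0.95,0],[0,0.95,0],[0,0.95,0],[0,0.95,0],[0,0.9,0],[0,0,0]],"angular":[[0,0,0.3],[0,0,0.3],[0,0,0.3],[0,0,0.3],[0,0,0.3],[0,0,0.3],[0,0,0.3],[0,0,0.3],[0,0,0.3],[0,0,0.3],[0,0,0.3],[0,0,0]],"jaw":[85,85,85,85,85,85,85,85,85,85,85,85]}'
python3 look.py w2; python3 -c "
from plant import manip;import cv2
cv2.imwrite('pics/scene1.png',manip.grab_frame('scene'));cv2.imwrite('pics/side1.png',manip.grab_frame('side'))"
```

```text
time: 2.6
tool_pos: [0.4981, 0.2732, 0.3952]
tool_rot: [-0.537, 0.537, -0.461, 0.459]
contact_force: [0.0, -0.9, 0.3]
gripper_width: 0.995
2.6 [0.4981 0.2732 0.3952] jawdeg 8.82 [ 3.700e-01 -1.260e-01  1.519e+00  1.000e-03  1.750e+00  2.160e-01] 0.995
```

View pics/w2.png

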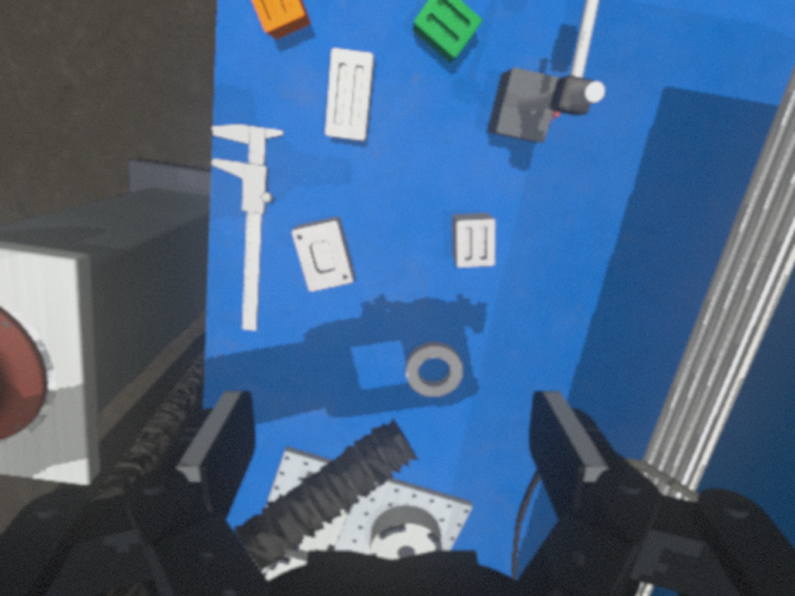

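View pics/scene1.png

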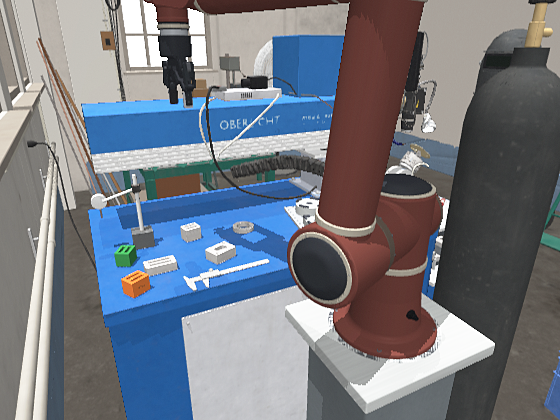

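View pics/side1.png

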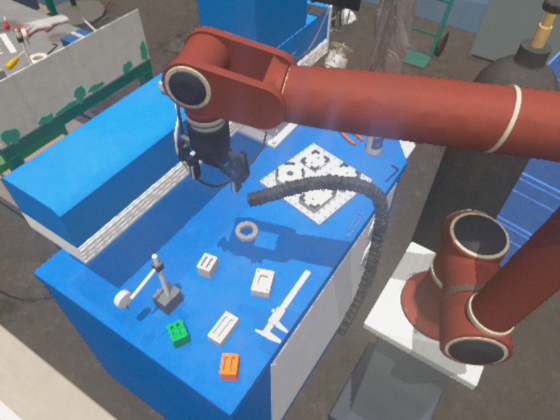

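Run:
```python
import pickle,cv2,numpy as np
st,im=pickle.load(open("w2.pkl","rb"))
def cr(x,y,w,h):return cv2.resize(im[y:y+h,x:x+w],None,fx=6,fy=6,interpolation=cv2.INTER_CUBIC)
a=cr(220,25,50,80);b=cr(200,148,60,65);c=cr(312,145,50,50);d=cr(280,235,50,50)
H=480;pad=lambda a:np.vstack([a,np.zeros((H-a.shape[0],a.shape[1],3),np.uint8)])
cv2.imwrite("pics/w2a.png",np.hstack([pad(a),pad(b)]))
cv2.imwrite("pics/w2b.png",np.hstack([pad(c),pad(d)]))
```

```text
(no output)
```

View pics/w2a.png

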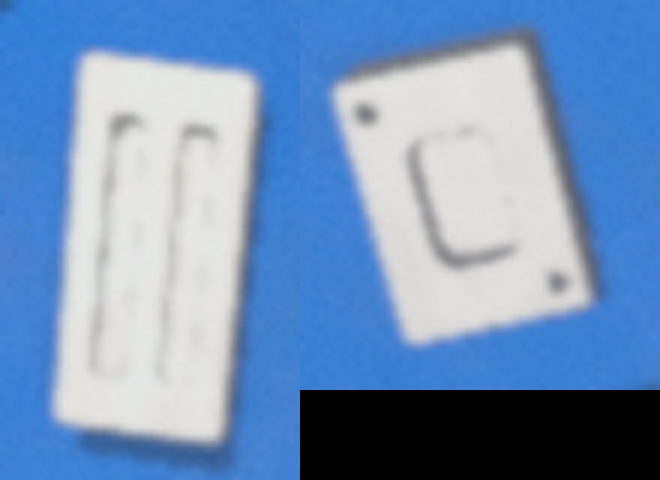

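View pics/w2b.png

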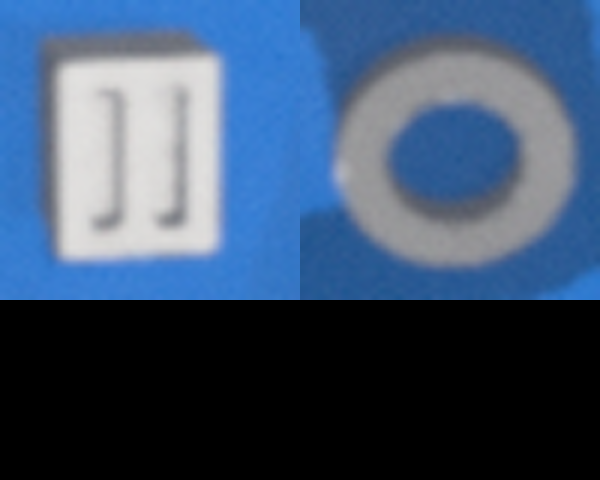

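```bash
cat > p.py <<'E'
from h import *
import pickle
st,im=pickle.load(open("w2.pkl","rb"));W=cam("wrist",st)
f=lambda p,o:(np.array(p)+.5)/6-.5+o
d=lambda r:(r,"deg",np.degrees(r[0][2]).round(1))
print("long",d(rect(W,f([[80,52],[258,72],[222,444],[54,422]],[220,25]),.025,.04,.08)))
print("wide",d(rect(W,f([[31,86],[222,36],[293,298],[108,347]],[200,148]),.03,.05,.07)))
print("tall",d(rect(W,f([[57,62],[222,55],[220,252],[57,261]],[312,145]),.04,.04,.05)))
# ring: top outer circle extents
print("ring",toplane(W,f([[455,47],[455,268],[335,157],[577,157]],[230,235]),.015), "ctr top",toplane(W,f([456,157],[230,235]),.015))
S=cam("side");C=cam("scene")
print("tip",tri([S,C,W],[[250,199.5],[234,171],np.array([402,430])/1.42]))
for p in ([392,445],[330,485],[265,535]): print(toplane(W,np.array(p)/1.42,.24))
print("stand base",toplane(W,np.array([[490,130],[542,141],[508,70]])/1.42,.0))
E
python3 p.py
```

```text
long ((array([0.4394, 0.378 , 0.0371]), 'maxres mm', np.float64(0.4)), 'deg', np.float64(2.1))
wide ((array([0.4325, 0.2148, 0.3918]), 'maxres mm', np.float64(1.0)), 'deg', np.float64(22.4))
tall ((array([0.5897, 0.2558, 0.2056]), 'maxres mm', np.float64(0.3)), 'deg', np.float64(11.8))
ring [[0.57199489 0.12413455 0.015     ]
 [0.5847657  0.05511774 0.015     ]
 [0.54459315 0.08519669 0.015     ]
 [0.61241463 0.09581089 0.015     ]] ctr top [[0.5785062  0.09050415 0.015     ]]
tip (array([0.52848849, 0.13228808, 0.21022241]), np.float64(1.522722578365034))
[[0.51982253 0.14086791 0.24      ]]
[[0.47953417 0.09871652 0.24      ]]
[[0.43489149 0.0434507  0.24      ]]
stand base [[0.58787889 0.36800602 0.        ]
 [0.64430834 0.3657133  0.        ]
 [0.59322132 0.42671605 0.        ]]
```

```bash
python3 -m jog '{"offset":[[0.24,-0.04,-0.7],[0.24,-0.05,-0.8],[0.24,-0.05,-0.85],[0.24,-0.05,-0.85],[0.24,-0.05,-0.85],[0.24,-0.05,-0.85],[0.24,-0.05,-0.7],[0.15,-0.01,-0.5],[0,0,0]],"angular":[[0,0,0.1],[0,0,0.1],[0,0,0.1],[0,0,0.1],[0,0,0.1],[0,0,0],[0,0,0],[0,0,0],[0,0,0]],"jaw":[85,85,85,85,85,85,85,85,85]}'
python3 look.py w3
```

```text
time: 3.65
tool_pos: [0.5881, 0.2492, 0.0864]
tool_rot: [-0.544, 0.55, -0.45, 0.446]
contact_force: [-0.6, -0.4, -0.2]
gripper_width: 0.996
3.65 [0.5881 0.2492 0.0864] jawdeg 11.36 [ 2.850e-01  2.150e-01  1.686e+00 -1.000e-03  1.249e+00  8.600e-02] 0.996
```

View pics/w3.png

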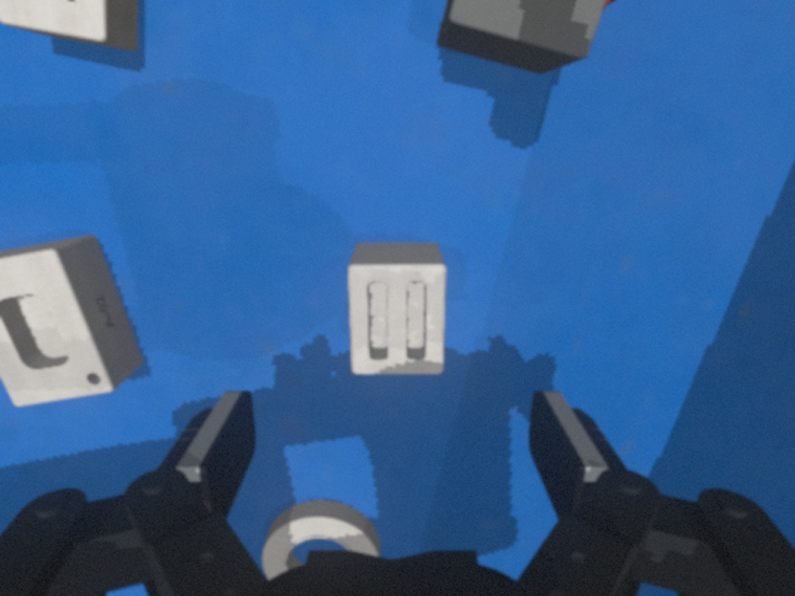

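```bash
cat > m.py <<'E'
import sys,json
from h import *
import pickle
# m.py name z w l 'corners in 1.42 view'
st,im=pickle.load(open(sys.argv[1]+".pkl","rb"));W=cam("wrist",st)
z,w,l=map(float,sys.argv[2:5]);uv=np.array(json.loads(sys.argv[5]))
r=rect(W,(uv+.5)/1.42-.5,z,w,l);print(r,np.degrees(r[0][2]).round(2))
q=st["tool_rot"];M=R.from_quat([q[1],q[2],q[3],q[0]]).as_matrix()
print("tool y axis",M[:,1].round(4),"d",(r[0][:2]-st["tool_pos"][:2]).round(4))
E
python3 m.py w3 .04 .04 .05 '[[348,265],[446,264],[443,374],[352,375]]'
```

```text
(array([0.5895, 0.2563, 0.2096]), 'maxres mm', np.float64(0.5)) 12.01
tool y axis [-0.0083 -0.0029 -1.    ] d [0.0014 0.0071]
```

```bash
python3 -m jog '{"offset":[[0.03,0.14,-0.2],[0,0,-0.4],[0,0,-0.4],[0,0,-0.35],[0,0,-0.2],[0,0,0],[0,0,0],[0,0,0],[0,0,0],[0,0,0],[0,0,0],[0,0,0]],"angular":[[0,0,0.1],[0,0,0],[0,0,0],[0,0,0],[0,0,0],[0,0,0],[0,0,0],[0,0,0],[0,0,0],[0,0,0],[0,0,0],[0,0,0]],"jaw":[85,85,85,85,85,85,30,30,30,30,30,30]}'
python3 look.py w4; python3 -c "
from plant import manip
print(manip.state()['tool_rot'],manip.state()['contact_force'])"
```

```text
time: 4.9
tool_pos: [0.592, 0.2599, 0.015]
tool_rot: [0.551, -0.55, 0.444, -0.444]
contact_force: [-2.8, -0.4, 6.0]
gripper_width: 0.456
4.9 [0.592  0.2599 0.015 ] jawdeg 12.19 [0.299 0.316 1.699 0.    1.125 0.086] 0.456
[ 0.55052167 -0.55000421  0.4439556  -0.44421243] [-2.64495763  0.26913504  6.31135507]
```

View pics/w4.png

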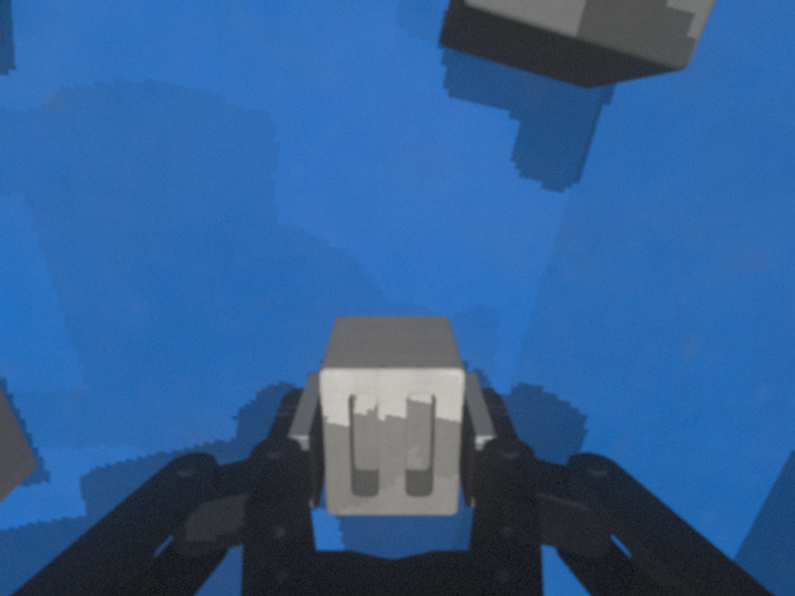

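```bash
python3 m.py w4 .04 .04 .05 '[[320,368],[466,368],[459,515],[326,515]]'
```

```text
(array([0.5936, 0.258 , 0.2117]), 'maxres mm', np.float64(0.5)) 12.13
tool y axis [ 7.e-04  4.e-04 -1.e+00] d [ 0.0016 -0.0019]
```

```bash
python3 -m jog '{"offset":[[0,0,0.5],[0,0,0.9],[0,-0.1,0.95],[0,-0.3,0.95],[0,-0.3,0.95],[0,-0.4,0.9],[0,-0.6,0.75],[0,-0.8,0.55],[0,-0.95,0.2],[0,-0.97,0],[0,-0.97,0],[0,-0.97,0]],"angular":[[0,0,0],[0,0,0],[0,0,0],[0,0,0],[0,0,0],[0,0,-0.5],[0,0,-0.5],[0,0,-0.5],[0,0,-0.5],[0,0,-0.5],[0,0,-0.5],[0,0,-0.5]],"jaw":[30,30,30,30,30,30,30,30,30,30,30,30]}'
```

```text
time: 6.15
tool_pos: [0.5908, -0.0601, 0.3438]
tool_rot: [0.459, -0.46, 0.538, -0.537]
contact_force: [1.3, -0.3, -5.9]
gripper_width: 0.451
```

```bash
python3 -m jog '{"offset":[[-0.08,-0.6,-0.3],[-0.08,-0.65,-0.6],[-0.08,-0.65,-0.7],[-0.08,-0.65,-0.7],[-0.08,-0.6,-0.7],[-0.08,-0.5,-0.7],[-0.08,-0.4,-0.7],[-0.06,-0.35,-0.5],[0,0,-0.1],[0,0,0],[0,0,0]],"angular":[[0,0,-0.1],[0,0,-0.1],[0,0,-0.1],[0,0,0],[0,0,0],[0,0,0],[0,0,0],[0,0,0],[0,0,0],[0,0,0],[0,0,0]],"jaw":[30,30,30,30,30,30,30,30,30,30,30]}'; python3 look.py w5
```

```text
time: 7.25
tool_pos: [0.5611, -0.2779, 0.0967]
tool_rot: [-0.452, 0.452, -0.544, 0.544]
contact_force: [0.1, 0.0, -5.8]
gripper_width: 0.452
7.25 [ 0.5611 -0.2779  0.0967] jawdeg -10.58 [-0.579  0.17   1.719  0.     1.251 -0.394] 0.452
```

View pics/w5.png

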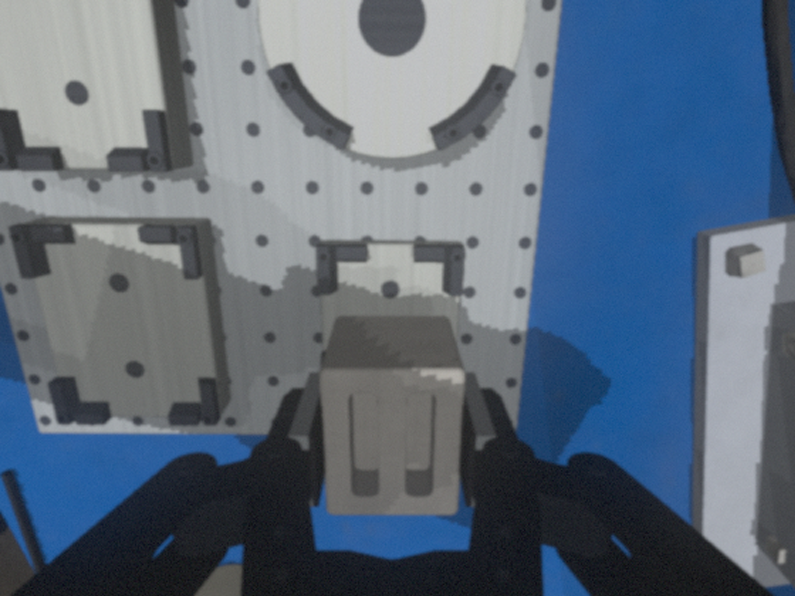

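```bash
cat > k.py <<'E'
from h import *
import pickle,sys,json
# k.py name 'two back outer corners' zwalltop halfy  'part 4 corners' ztop w l
n,c,zw,hy,pc,zt,w,l=sys.argv[1:]
st,im=pickle.load(open(n+".pkl","rb"));W=cam("wrist",st)
v=lambda s:(np.array(json.loads(s))+.5)/1.42-.5
P=toplane(W,v(c),float(zw));e=P[1]-P[0];e/=np.linalg.norm(e);yd=np.array([-e[1],e[0]])
print("width mm",np.linalg.norm(P[1]-P[0])*1e3,"yaw deg",np.degrees(np.arctan2(e[1],e[0])))
nc=P.mean(0)[:2]-yd*float(hy);r=rect(W,v(pc),float(zt),float(w),float(l))
print("nest",nc.round(4),"part",r,"move units",((nc-r[0][:2])/.05).round(3))
E
python3 k.py w5 '[[317,242],[464,242]]' .027 .0385 '[[320,368],[466,368],[459,515],[326,515]]' .1217 .04 .05
```

```text
width mm 65.17983334049815 yaw deg -10.571570323483073
nest [ 0.5611 -0.2808] part (array([ 0.562 , -0.2799, -0.186 ]), 'maxres mm', np.float64(0.4)) move units [-0.017 -0.018]
```

```bash
python3 -m jog '{"offset":[[-0.02,-0.02,-0.4],[0,0,-0.4],[0,0,-0.2],[0,0,-0.15],[0,0,-0.06],[0,0,0],[0,0,0],[0,0,0]],"angular":[[0,0,0],[0,0,0],[0,0,0],[0,0,0],[0,0,0],[0,0,0],[0,0,0],[0,0,0]],"jaw":[30,30,30,30,30,30,30,30]}'
```

```text
time: 8.1
tool_pos: [0.5602, -0.2798, 0.0369]
tool_rot: [-0.452, 0.451, -0.544, 0.545]
contact_force: [-0.1, -0.2, -5.5]
gripper_width: 0.457
```

```bash
python3 -m jog '{"offset":[[0,0,-0.02],[0,0,-0.02],[0,0,0],[0,0,0]],"angular":[[0,0,0],[0,0,0],[0,0,0],[0,0,0]],"jaw":[30,30,30,30]}'
```

```text
time: 8.5
tool_pos: [0.5601, -0.2797, 0.035]
tool_rot: [-0.452, 0.452, -0.544, 0.544]
contact_force: [-2.8, 1.1, 3.4]
gripper_width: 0.454
```

Seated (the force has gone positive). Release and rise.

```bash
python3 -m jog '{"offset":[[0,0,0],[0,0,0],[0,0,0],[0,0,0],[0,0,0.3],[0,0,0.7],[0,0.2,0.9],[0,0.2,0.9],[0,0.4,0.8]],"angular":[[0,0,0],[0,0,0],[0,0,0],[0,0,0],[0,0,0],[0,0,0],[0,0,0],[0,0,0],[0,0,0]],"jaw":[65,85,85,85,85,85,85,85,85]}'; python3 look.py w6
```

```text
time: 9.4
tool_pos: [0.5599, -0.24, 0.2178]
tool_rot: [-0.452, 0.451, -0.543, 0.546]
contact_force: [0.7, 0.4, -0.3]
gripper_width: 0.995
9.4 [ 0.5599 -0.24    0.2178] jawdeg -10.7 [-0.527  0.022  1.667 -0.     1.449 -0.34 ] 0.995
```

View pics/w6.png

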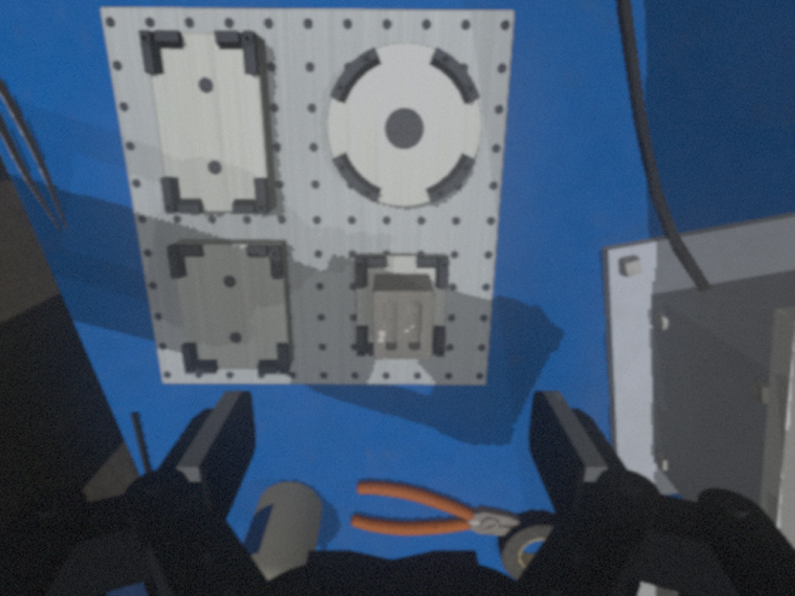

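```bash
python3 -m jog '{"offset":[[0,0.5,0.6],[-0.1,0.7,0.6],[-0.2,0.75,0.6],[-0.2,0.8,0.5],[-0.2,0.9,0.3],[-0.25,0.95,0],[-0.25,0.95,0],[-0.25,0.95,0],[-0.25,0.95,0],[-0.25,0.95,0],[-0.25,0.95,0],[-0.2,0.9,-0.3]],"angular":[[0,0,0.2],[0,0,0.2],[0,0,0.2],[0,0,0.2],[0,0,0.2],[0,0,0.2],[0,0,0.2],[0,0,0.2],[0,0,0.2],[0,0,0.2],[0,0,0.2],[0,0,0]],"jaw":[85,85,85,85,85,85,85,85,85,85,85,85]}'
```

```text
time: 10.65
tool_pos: [0.4394, 0.2755, 0.3325]
tool_rot: [0.514, -0.509, 0.487, -0.489]
contact_force: [0.4, 0.1, -0.8]
gripper_width: 0.994
```

```bash
python3 -m jog '{"offset":[[0,0.5,-0.6],[0,0.45,-0.8],[0,0.4,-0.85],[0,0.35,-0.85],[0,0.2,-0.85],[0,0,-0.7],[0,0,-0.4],[0,0,0],[0,0,0],[0,0,0]],"angular":[[0,0,0],[0,0,0],[0,0,0],[0,0,0],[0,0,0],[0,0,0],[0,0,0],[0,0,0],[0,0,0],[0,0,0]],"jaw":[85,85,85,85,85,85,85,85,85,85]}'; python3 look.py w7
```

```text
time: 11.65
tool_pos: [0.4411, 0.369, 0.079]
tool_rot: [0.513, -0.51, 0.488, -0.489]
contact_force: [0.2, 0.7, 0.7]
gripper_width: 0.994
11.65 [0.4411 0.369  0.079 ] jawdeg 2.58 [0.567 0.076 1.856 0.    1.206 0.522] 0.994
```

View pics/w7.png

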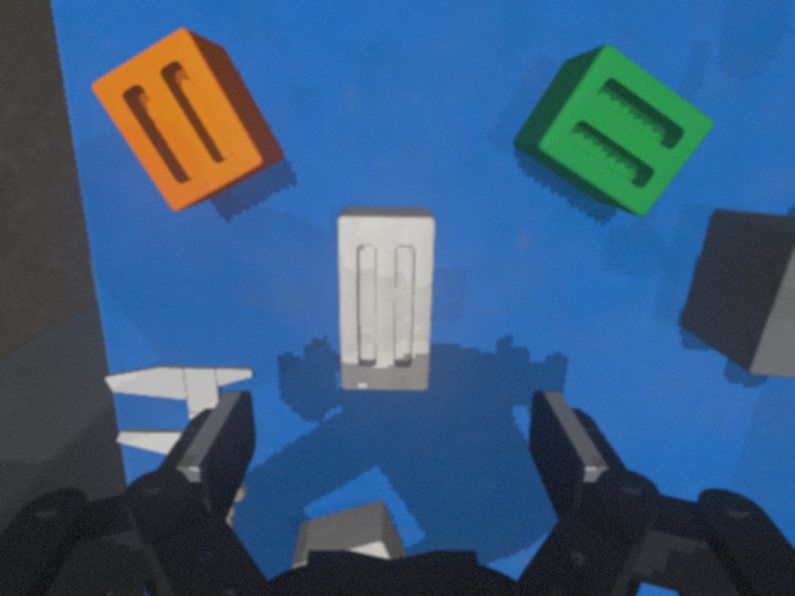

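```bash
python3 m.py w7 .025 .04 .08 '[[338,215],[435,215],[429,389],[341,389]]'
```

```text
(array([0.4392, 0.3795, 0.0356]), 'maxres mm', np.float64(0.5)) 2.04
tool y axis [ 0.0036  0.0023 -1.    ] d [-0.0019  0.0105]
```

```bash
python3 -m jog '{"offset":[[-0.06,0.2,-0.3],[0,0,-0.4],[0,0,-0.4],[0,0,-0.25],[0,0,-0.15],[0,0,0],[0,0,0],[0,0,0],[0,0,0],[0,0,0],[0,0,0],[0,0,0]],"angular":[[0,0,0],[0,0,0],[0,0,0],[0,0,0],[0,0,0],[0,0,0],[0,0,0],[0,0,0],[0,0,0],[0,0,0],[0,0,0],[0,0,0]],"jaw":[85,85,85,85,85,85,85,30,30,30,30,30]}'
python3 look.py w8
```

```text
time: 12.9
tool_pos: [0.4374, 0.3786, 0.0024]
tool_rot: [0.512, -0.511, 0.488, -0.489]
contact_force: [0.1, -0.2, 4.8]
gripper_width: 0.45
12.9 [0.4374 0.3786 0.0024] jawdeg 2.59 [ 0.585  0.194  1.872 -0.     1.073  0.54 ] 0.45
```

View pics/w8.png

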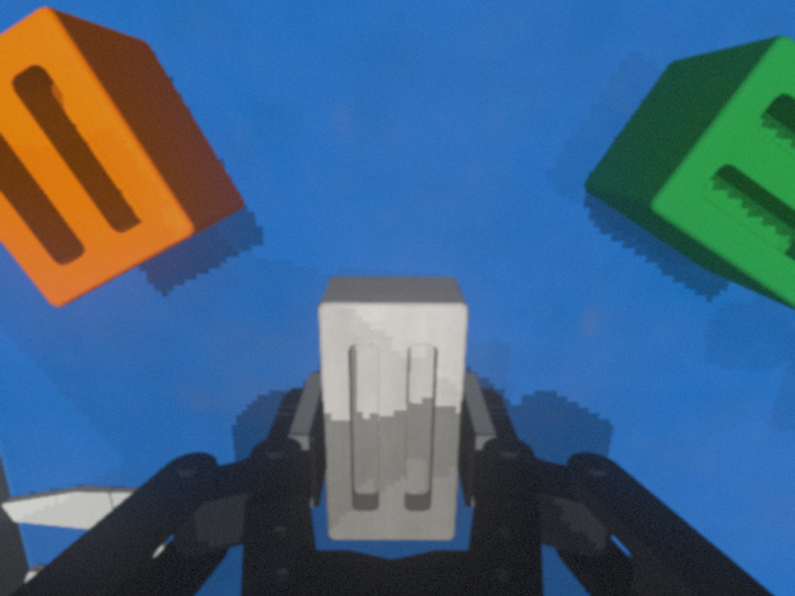

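```bash
python3 -m jog '{"offset":[[0,0,0.5],[0,0,0.9],[0,-0.2,0.95],[0,-0.3,0.95],[0,-0.4,0.9],[0,-0.4,0.9],[0,-0.5,0.85],[0,-0.6,0.75],[0,-0.8,0.4],[0,-0.9,0.2],[0.1,-0.95,0],[0.1,-0.95,0]],"angular":[[0,0,0],[0,0,0],[0,0,0],[0,0,-0.2],[0,0,-0.2],[0,0,-0.2],[0,0,-0.2],[0,0,-0.2],[0,0,-0.2],[0,0,-0.2],[0,0,-0.2],[0,0,-0.2]],"jaw":[30,30,30,30,30,30,30,30,30,30,30,30]}'
```

```text
time: 14.15
tool_pos: [0.4456, 0.0767, 0.3639]
tool_rot: [0.462, -0.464, 0.535, -0.534]
contact_force: [1.5, -0.6, -7.0]
gripper_width: 0.45
```

```bash
python3 -m jog '{"offset":[[0.1,-0.95,0],[0.1,-0.95,0],[0.1,-0.9,-0.2],[0.1,-0.8,-0.5],[0,-0.5,-0.8],[0,-0.2,-0.9],[0,0,-0.95],[0,0,-0.95],[0,0,-0.6],[0,0,-0.3],[0,0,0],[0,0,0]],"angular":[[0,0,-0.1],[0,0,-0.1],[0,0,-0.1],[0,0,-0.1],[0,0,0],[0,0,0],[0,0,0],[0,0,0],[0,0,0],[0,0,0],[0,0,0],[0,0,0]],"jaw":[30,30,30,30,30,30,30,30,30,30,30,30]}'; python3 look.py w9
```

```text
time: 15.35
tool_pos: [0.4671, -0.137, 0.1071]
tool_rot: [-0.452, 0.451, -0.544, 0.544]
contact_force: [0.9, -0.6, -5.1]
gripper_width: 0.458
15.35 [ 0.4671 -0.137   0.1071] jawdeg -10.61 [-0.438 -0.174  2.044  0.     1.27  -0.253] 0.458
```

View pics/w9.png

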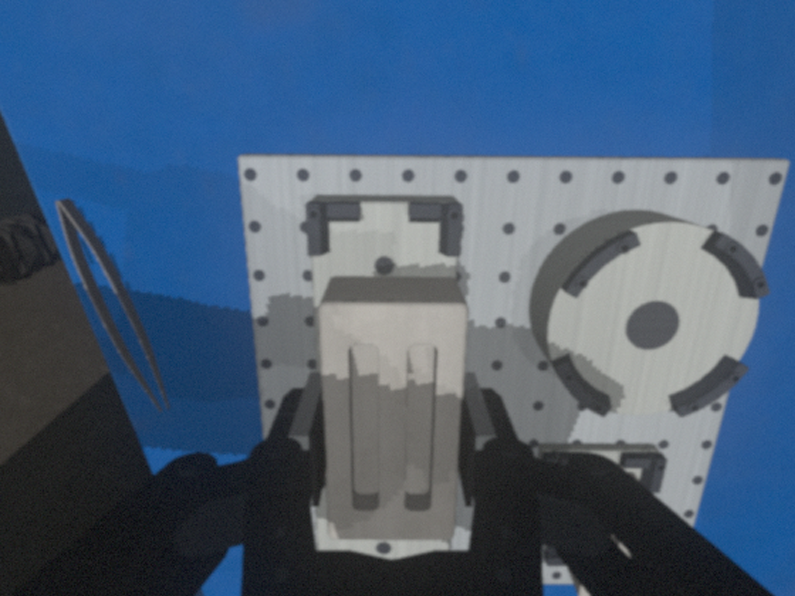

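Run:
```python
import pickle,cv2
st,im=pickle.load(open("w9.pkl","rb"))
cv2.imwrite("pics/w9a.png",cv2.resize(im[130:220,205:340],None,fx=5.68,fy=5.68,interpolation=cv2.INTER_CUBIC))
```

```text
(no output)
```

View pics/w9a.png

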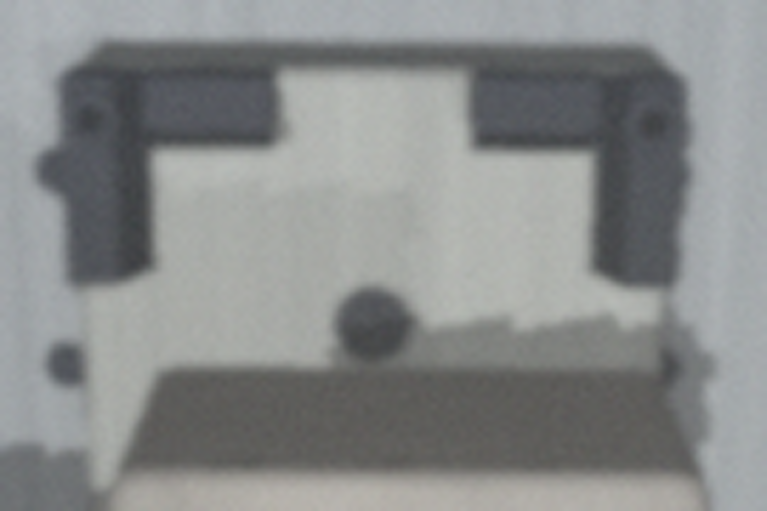

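```bash
python3 k.py w9 '[[306.6,202.6],[462.3,203.2]]' .042 .0535 '[[318,303],[468,303],[456,540],[329,540]]' .1297 .04 .08
python3 m.py w8 .025 .04 .08 '[[318,303],[468,303],[456,540],[329,540]]'
```

```text
width mm 65.75073183168328 yaw deg -10.806474261749514
nest [ 0.465  -0.1365] part (array([ 0.4685, -0.1362, -0.1857]), 'maxres mm', np.float64(0.5)) move units [-0.069 -0.006]
(array([0.4386, 0.3797, 0.0445]), 'maxres mm', np.float64(0.4)) 2.55
tool y axis [ 1.7e-03  9.0e-04 -1.0e+00] d [0.0012 0.0011]
```

```bash
python3 -m jog '{"offset":[[-0.06,-0.01,-0.4],[0,0,-0.5],[0,0,-0.25],[0,0,-0.15],[0,0,-0.06],[0,0,-0.02],[0,0,0],[0,0,0],[0,0,0]],"angular":[[0,0,0],[0,0,0],[0,0,0],[0,0,0],[0,0,0],[0,0,0],[0,0,0],[0,0,0],[0,0,0]],"jaw":[30,30,30,30,30,30,30,30,30]}'
```

```text
time: 16.3
tool_pos: [0.4641, -0.1376, 0.038]
tool_rot: [-0.452, 0.451, -0.544, 0.544]
contact_force: [-0.2, -0.5, -6.4]
gripper_width: 0.449
```

```bash
python3 -m jog '{"offset":[[0,0,-0.02],[0,0,-0.01],[0,0,0]],"angular":[[0,0,0],[0,0,0],[0,0,0]],"jaw":[30,30,30]}'
```

```text
time: 16.6
tool_pos: [0.4642, -0.1376, 0.0374]
tool_rot: [-0.452, 0.452, -0.544, 0.544]
contact_force: [-5.2, 2.2, 4.8]
gripper_width: 0.456
```

```bash
python3 -m jog '{"offset":[[0,0,0],[0,0,0],[0,0,0],[0,0,0],[0,0,0.3],[0,-0.1,0.7],[0,-0.2,0.9],[0,-0.2,0.9],[0,0,0.9],[0,0,0.9]],"angular":[[0,0,0],[0,0,0],[0,0,0],[0,0,0],[0,0,0],[0,0,0],[0,0,0],[0,0,0],[0,0,0],[0,0,0]],"jaw":[65,85,85,85,85,85,85,85,85,85]}'; python3 look.py w10
```

```text
time: 17.6
tool_pos: [0.4634, -0.1626, 0.2678]
tool_rot: [-0.452, 0.451, -0.544, 0.544]
contact_force: [0.5, 0.1, -0.2]
gripper_width: 0.992
17.6 [ 0.4634 -0.1626  0.2678] jawdeg -10.65 [-0.489 -0.296  1.871  0.     1.565 -0.303] 0.992
```

View pics/w10.png

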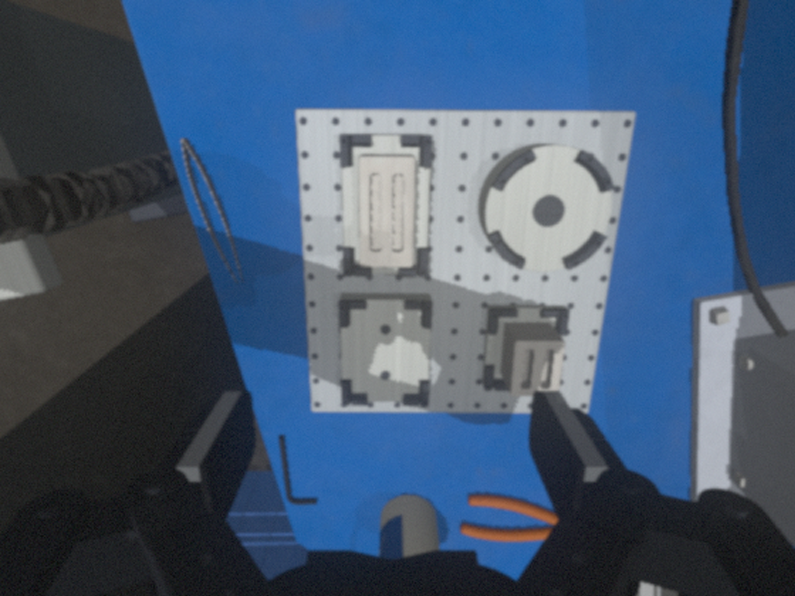

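```bash
python3 -m jog '{"offset":[[0,0.2,0.8],[0,0.5,0.8],[-0.05,0.9,0.3],[-0.1,0.95,0],[-0.1,0.95,0],[-0.1,0.95,0],[-0.1,0.95,0],[-0.1,0.85,0],[-0.05,0.7,-0.4],[0,0.3,-0.7],[0,0.1,-0.8],[0,0,-0.9]],"angular":[[0,0,0.4],[0,0,0.5],[0,0,0.5],[0,0,0.5],[0,0,0.5],[0,0,0.5],[0,0,0.5],[0,0,0.5],[0,0,0.5],[0,0,0.5],[0,0,0.4],[0,0,0.2]],"jaw":[85,85,85,85,85,85,85,85,85,85,85,85]}'
```

```text
time: 18.85
tool_pos: [0.434, 0.2064, 0.2203]
tool_rot: [0.589, -0.587, 0.392, -0.393]
contact_force: [0.7, -0.1, -0.9]
gripper_width: 0.991
```

```bash
python3 -m jog '{"offset":[[0,0.1,-0.9],[0,0,-0.9],[0,0,-0.6],[0,0,-0.1],[0,0,0],[0,0,0]],"angular":[[0,0,0],[0,0,0],[0,0,0],[0,0,0],[0,0,0],[0,0,0]],"jaw":[85,85,85,85,85,85]}';python3 look.py w11
```

```text
time: 19.45
tool_pos: [0.4352, 0.2106, 0.0981]
tool_rot: [0.589, -0.586, 0.393, -0.394]
contact_force: [0.1, -0.5, 0.6]
gripper_width: 0.992
19.45 [0.4352 0.2106 0.0981] jawdeg 22.38 [ 0.297 -0.173  2.059  0.     1.251 -0.094] 0.992
```

View pics/w11.png

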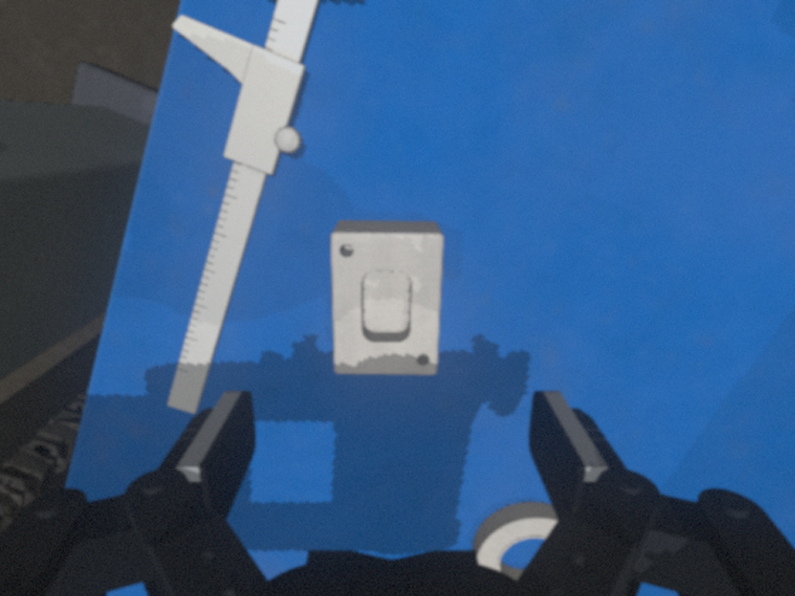

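```bash
python3 m.py w11 .03 .05 .07 '[[331,233],[443,233],[438,374],[334,374]]'
python3 - <<'E'
from h import *
import pickle
st,im=pickle.load(open("w11.pkl","rb"));W=cam("wrist",st)
P=toplane(W,np.array([[168,402],[203,411],[267,172]])/1.42,.005)
a=np.radians(22.4);d=P[:,:2]-[.4325,.2148]
print(d@np.array([[np.cos(a),-np.sin(a)],[np.sin(a),np.cos(a)]]))
E
```

```text
(array([0.4321, 0.2147, 0.3841]), 'maxres mm', np.float64(0.8)) 22.01
tool y axis [ 0.0036  0.0011 -1.    ] d [-0.0031  0.0041]
[[-0.121286   -0.06533903]
 [-0.10272092 -0.0711143 ]
 [-0.05635604  0.05828582]]
```

```bash
python3 -m jog '{"offset":[[-0.08,0.07,-0.3],[0,0,-0.5],[0,0,-0.5],[0,0,-0.3],[0,0,-0.2],[0,0,-0.05],[0,0,0],[0,0,0],[0,0,0],[0,0,0],[0,0,0],[0,0,0]],"angular":[[0,0,0],[0,0,0],[0,0,0],[0,0,0],[0,0,0],[0,0,0],[0,0,0],[0,0,0],[0,0,0],[0,0,0],[0,0,0],[0,0,0]],"jaw":[85,85,85,85,85,85,85,40,40,40,40,40]}'
python3 look.py w12
```

```text
time: 20.7
tool_pos: [0.431, 0.2141, 0.0047]
tool_rot: [0.588, -0.587, 0.393, -0.394]
contact_force: [0.3, 1.3, 6.1]
gripper_width: 0.573
20.7 [0.431  0.2141 0.0047] jawdeg 22.38 [ 0.306 -0.028  2.106  0.     1.06  -0.084] 0.573
```

View pics/w12.png

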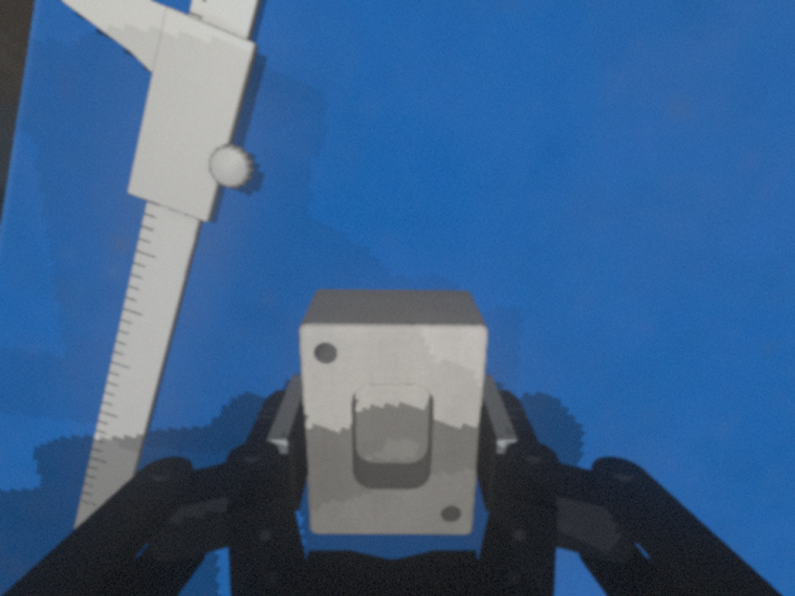

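```bash
python3 -m jog '{"offset":[[0,0,0.5],[0,0,0.9],[0,0,0.97],[0,0,0.97],[0,0,0.97],[0,-0.1,0.95],[0,-0.3,0.9],[0,-0.5,0.7],[0,-0.8,0.3],[0,-0.95,0],[0,-0.95,0],[0,-0.95,0]],"angular":[[0,0,0],[0,0,-0.3],[0,0,-0.3],[0,0,-0.3],[0,0,-0.5],[0,0,-0.5],[0,0,-0.5],[0,0,-0.5],[0,0,-0.5],[0,0,-0.5],[0,0,-0.5],[0,0,-0.5]],"jaw":[40,40,40,40,40,40,40,40,40,40,40,40]}'
```

```text
time: 21.95
tool_pos: [0.4281, -0.0152, 0.3578]
tool_rot: [0.467, -0.469, 0.532, -0.528]
contact_force: [1.3, 0.5, -8.9]
gripper_width: 0.573
```

```bash
python3 -m jog '{"offset":[[0.05,-0.95,0],[0.05,-0.95,0],[0.05,-0.9,-0.2],[0.05,-0.8,-0.5],[0.05,-0.6,-0.7],[0,-0.4,-0.85],[0,-0.2,-0.9],[0,0,-0.9],[0,0,-0.6],[0,0,-0.3],[0,0,0],[0,0,0]],"angular":[[0,0,-0.1],[0,0,-0.2],[0,0,-0.1],[0,0,-0.1],[0,0,-0.1],[0,0,0],[0,0,0],[0,0,0],[0,0,0],[0,0,0],[0,0,0],[0,0,0]],"jaw":[40,40,40,40,40,40,40,40,40,40,40,40]}'; python3 look.py w13;python3 - <<'E'
import pickle,cv2
st,im=pickle.load(open("w13.pkl","rb"))
cv2.imwrite("pics/w13a.png",cv2.resize(im[120:240,190:370],None,fx=4.26,fy=4.26,interpolation=cv2.INTER_CUBIC))
E
```

```text
time: 23.15
tool_pos: [0.4424, -0.254, 0.1144]
tool_rot: [-0.452, 0.452, -0.544, 0.544]
contact_force: [1.0, -0.3, -8.1]
gripper_width: 0.576
23.15 [ 0.4424 -0.254   0.1144] jawdeg -10.6 [-0.667 -0.122  1.985 -0.     1.278 -0.482] 0.576
```

View pics/w13.png

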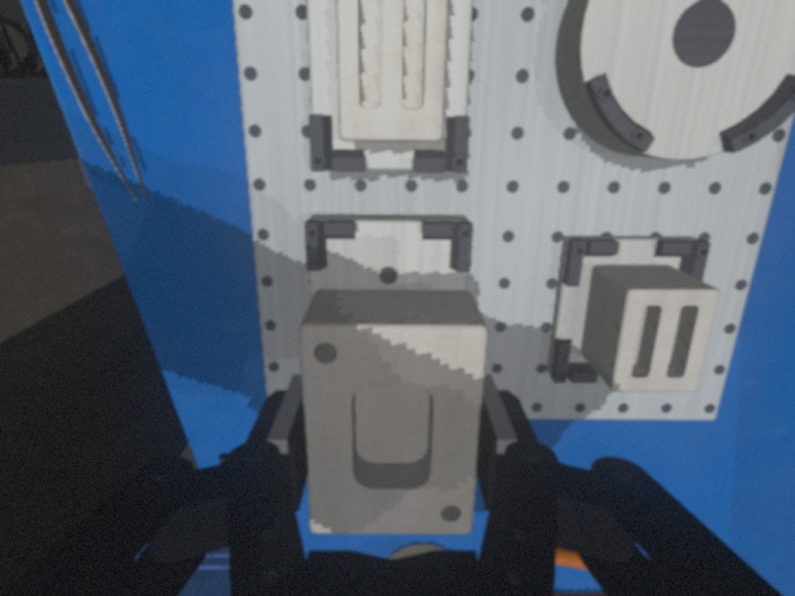

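View pics/w13a.png

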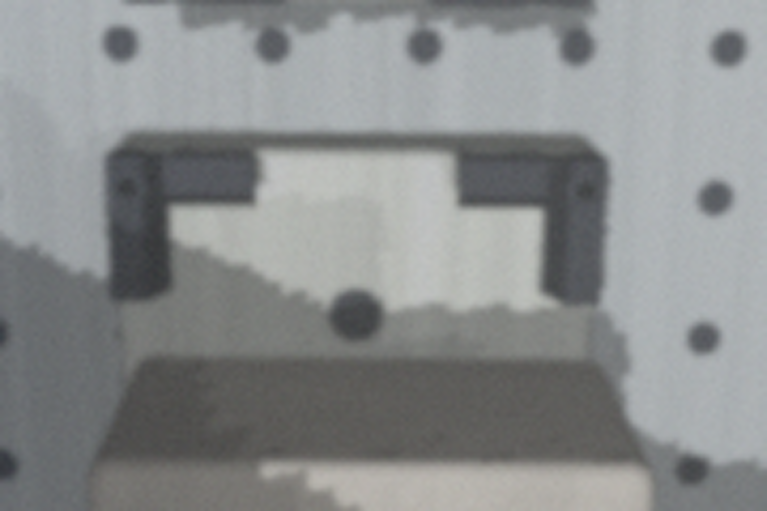

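```bash
python3 k.py w13 '[[305.5,221.3],[472.1,221.9]]' .037 .0485 '[[300,325],[488,325],[474,533],[311,533]]' .1397 .05 .07
```

```text
width mm 75.46579264815131 yaw deg -10.789303537268008
nest [ 0.4411 -0.259 ] part (array([ 0.444 , -0.253 , -0.1882]), 'maxres mm', np.float64(0.8)) move units [-0.058 -0.119]
```

```bash
python3 -m jog '{"offset":[[-0.06,-0.12,-0.4],[0,0,-0.5],[0,0,-0.35],[0,0,-0.2],[0,0,-0.1],[0,0,-0.04],[0,0,0],[0,0,0],[0,0,0]],"angular":[[0,0,0],[0,0,0],[0,0,0],[0,0,0],[0,0,0],[0,0,0],[0,0,0],[0,0,0],[0,0,0]],"jaw":[40,40,40,40,40,40,40,40,40]}'
```

```text
time: 24.1
tool_pos: [0.4397, -0.2603, 0.0352]
tool_rot: [-0.452, 0.451, -0.544, 0.545]
contact_force: [0.1, 0.4, -8.5]
gripper_width: 0.57
```

```bash
python3 -m jog '{"offset":[[0,0,-0.01],[0,0,-0.01],[0,0,0]],"angular":[[0,0,0],[0,0,0],[0,0,0]],"jaw":[40,40,40]}'
```

```text
time: 24.4
tool_pos: [0.4396, -0.2602, 0.0347]
tool_rot: [-0.452, 0.452, -0.544, 0.544]
contact_force: [-4.2, 3.1, 3.0]
gripper_width: 0.569
```

```bash
python3 -m jog '{"offset":[[0,0,0],[0,0,0],[0,0,0],[0,0,0],[0,0,0.3],[0,0,0.7],[0.2,0.1,0.9],[0.3,0.2,0.9],[0.3,0.2,0.9],[0.3,0.2,0.9]],"angular":[[0,0,0],[0,0,0],[0,0,0],[0,0,0],[0,0,0],[0,0,0],[0,0,-1],[0,0,-1],[0,0,-1],[0,0,-1]],"jaw":[70,85,85,85,85,85,85,85,85,85]}'
python3 - <<'E'
from h import *
m=manip.camera_model("wrist");M=m["mount"]
def back(uv,ztool):
    uv=(np.array(uv)+.5)/1.42-.5
    d=M[:3,:3]@np.array([(uv[0]-m["cx"])/m["fx"],(uv[1]-m["cy"])/m["fy"],1]);c=M[:3,3]
    return (c+d*((ztool-c[2])/d[2])).round(4)
print("open",back([252,392],-.0427),back([237,392],-.0427),back([203,470],-.0427),back([533,392],.0427),back([548,392],.0427))
print("40",back([320,375],-.02),back([308,440],-.02),back([466,375],.02))
print("50",back([302,377],-.025),back([287,440],-.025),back([484,377],.025))
E
python3 look.py w14
```

```text
time: 25.4
tool_pos: [0.4944, -0.2243, 0.2667]
tool_rot: [-0.328, 0.327, -0.626, 0.627]
contact_force: [0.8, -0.6, 0.3]
gripper_width: 0.994
open [-0.0063 -0.0083 -0.0427] [-0.0139 -0.0213 -0.0427] [-0.0097 -0.0491 -0.0427] [-0.0103 -0.0152  0.0427] [-0.0174 -0.0273  0.0427]
40 [-0.0163 -0.0158 -0.02  ] [-0.0109 -0.0394 -0.02  ] [-0.024 -0.03   0.02 ]
50 [-0.0163 -0.0171 -0.025 ] [-0.0115 -0.0402 -0.025 ] [-0.0226 -0.0285  0.025 ]
25.4 [ 0.4944 -0.2243  0.2667] jawdeg -34.87 [-0.563 -0.164  1.763  0.     1.541  0.046] 0.994
```

View pics/w14.png

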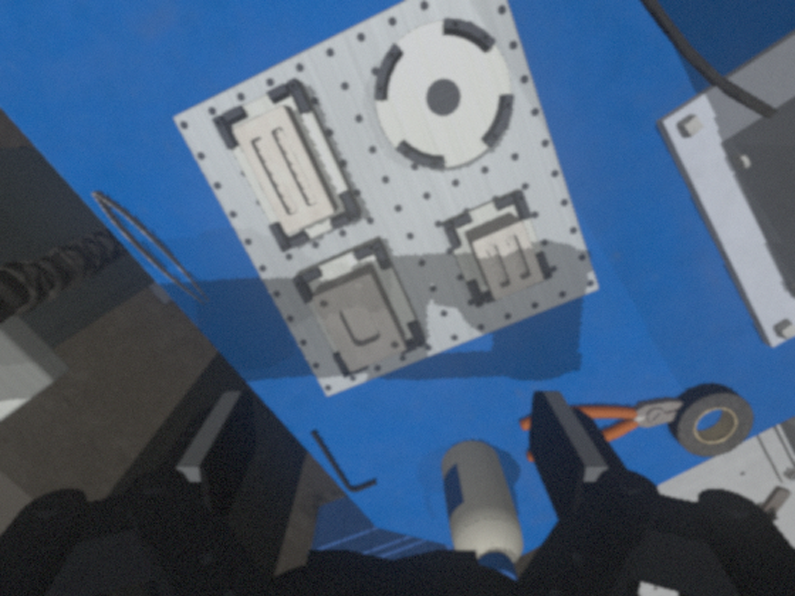

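```bash
python3 -m jog '{"offset":[[0.1,0.2,0.7],[0.1,0.2,0.7],[0.1,0.5,0.6],[0.2,0.6,0.2],[0.2,0.7,0],[0.2,0.7,0],[0.2,0.7,0],[0.2,0.7,0],[0.2,0.7,0],[0.1,0.6,0],[0.1,0.5,0],[0,0.1,0]],"angular":[[0,0,-1],[0,0,-1],[0,0,-1],[0,0,-1],[0,0,-1],[0,0,-1],[0,0,-1],[0,0,-1],[0,0,-1],[0,0,-1],[0,0,-1],[0,0,-1]],"jaw":[85,85,85,85,85,85,85,85,85,85,85,85]}'; python3 look.py w15
```

```text
time: 26.65
tool_pos: [0.579, 0.0876, 0.3741]
tool_rot: [-0.102, 0.103, 0.7, -0.699]
contact_force: [0.3, -0.5, 0.0]
gripper_width: 0.995
26.65 [0.579  0.0876 0.3741] jawdeg -106.65 [ 2.300e-02 -8.600e-02  1.516e+00  1.000e-03  1.711e+00  1.884e+00] 0.995
```

```bash
python3 -m jog '{"offset":[[0,0,0],[0,0,0],[0,0,0],[0,0,0],[0,0,0],[0,0,0],[0,0,0],[0,0,0],[0,0,0],[0,0,0],[0,0,0]],"angular":[[0,0,-1],[0,0,-1],[0,0,-1],[0,0,-1],[0,0,-1],[0,0,-1],[0,0,-0.3],[0.55,0.38,0],[0.55,0.38,0],[0.55,0.38,0],[0,0,0]],"jaw":[85,85,85,85,85,85,85,85,85,85,85]}'; python3 look.py w16; python3 -c "
from h import *
q=manip.state()['tool_rot'];print(R.from_quat([q[1],q[2],q[3],q[0]]).as_matrix().round(3))
cv2.imwrite('pics/side2.png',manip.grab_frame('side'))"
```

```text
time: 27.8
tool_pos: [0.5795, 0.0834, 0.3731]
tool_rot: [-0.387, 0.256, 0.66, -0.59]
contact_force: [0.1, -0.5, -1.3]
gripper_width: 0.993
27.8 [0.5795 0.0834 0.3731] jawdeg -144.48 [-0.063 -0.019  1.463  0.17   1.825  2.49 ] 0.993
[[-0.569 -0.118 -0.814]
 [ 0.796  0.171 -0.581]
 [ 0.207 -0.978 -0.003]]
```

View pics/w16.png

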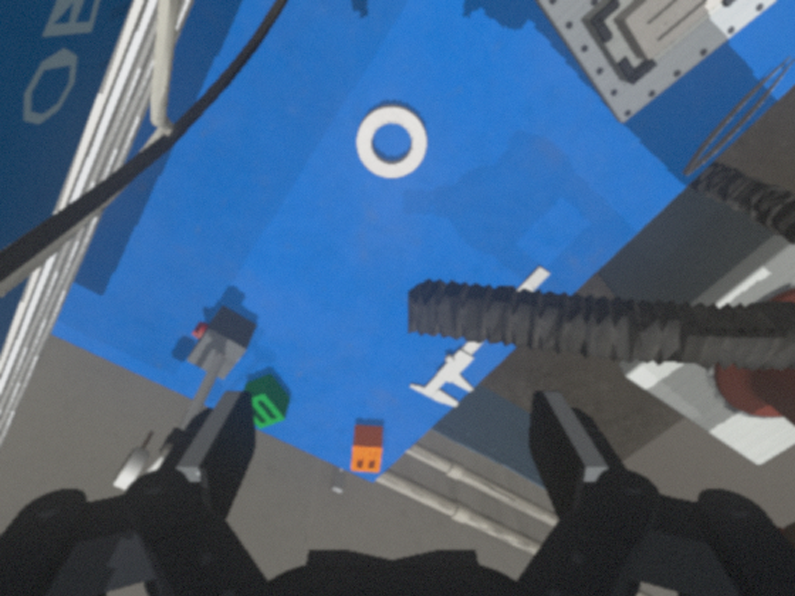

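View pics/side2.png

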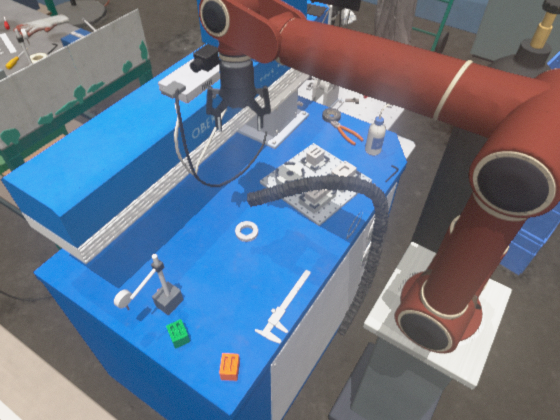

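Run:
```python
from h import *
import pickle
S=cam("side");st,_=pickle.load(open("w1.pkl","rb"));W=cam("wrist",st)
st2,_=pickle.load(open("w16.pkl","rb"));W2=cam("wrist",st2)
cab=np.array([[266,138],[262,152],[250,168],[232,181],[212,186],[195,175],[184,155],[179,130],[176,100]],float)
w1=np.array([[652,0],[653,50],[660,100],[675,160],[695,220],[715,262]])/1.42
w16=np.array([[283,0],[250,50],[200,105],[165,130],[100,190],[0,275]])/1.42
def match(u,W,curve):
    best=(9e9,None)
    for z in np.linspace(.0,.6,301):
        P=toplane(S,u,z)[0];q=proj(W,P)[0]
        for a,b in zip(curve[:-1],curve[1:]):
            t=np.clip(np.dot(q-a,b-a)/np.dot(b-a,b-a),0,1);d=np.linalg.norm(a+t*(b-a)-q)
            if d<best[0]:best=(d,P.round(3))
    return best
for u in cab: print(u,match(u,W,w1),match(u,W2,w16))
print("tip from W2, side", tri([S,cam("scene"),W2],[[250,199.5],[234,171],np.array([411,310])/1.42]))
st,im=pickle.load(open("w16.pkl","rb"))
print("ring",toplane(W2,np.array([[392,142],[392,104],[392,179],[357,142],[427,142]])/1.42,.015))
```

```text
[266. 138.] (np.float64(0.0866536958372309), array([ 0.732, -0.238,  0.064])) (np.float64(185.28827449070397), array([ 0.598, -0.048,  0.26 ]))
[262. 152.] (np.float64(10.83377032257073), array([ 0.692, -0.157,  0.08 ])) (np.float64(148.56094168429865), array([ 0.608, -0.042,  0.208]))
[250. 168.] (np.float64(7.6911296899228105), array([ 0.732, -0.14 ,  0.   ])) (np.float64(93.27460744968533), array([ 0.636, -0.019,  0.148]))
[232. 181.] (np.float64(29.850296849483655), array([ 0.745, -0.057,  0.   ])) (np.float64(34.306170174084976), array([0.682, 0.015, 0.096]))
[212. 186.] (np.float64(107.3794582106016), array([ 0.785, -0.002,  0.   ])) (np.float64(0.5235447776513924), array([0.711, 0.072, 0.106]))
[195. 175.] (np.float64(161.5531041883412), array([ 0.864, -0.01 ,  0.   ])) (np.float64(1.1897856029360239), array([0.717, 0.124, 0.192]))
[184. 155.] (np.float64(219.59411378798154), array([ 0.96 , -0.064,  0.   ])) (np.float64(0.6391162092418843), array([0.717, 0.149, 0.284]))
[179. 130.] (np.float64(292.3197491450372), array([ 1.066, -0.157,  0.   ])) (np.float64(56.54837281275837), array([0.724, 0.142, 0.358]))
[176. 100.] (np.float64(344.99476785553145), array([ 1.199, -0.289,  0.   ])) (np.float64(345.58766958275567), array([0.745, 0.115, 0.422]))
tip from W2, side (array([0.52943143, 0.13083504, 0.2140115 ]), np.float64(1.550562715105798))
ring [[0.5786394  0.08653976 0.015     ]
 [0.59880256 0.05835739 0.015     ]
 [0.55742274 0.11619464 0.015     ]
 [0.60612827 0.10621477 0.015     ]
 [0.55116065 0.066872   0.015     ]]
```

```bash
python3 -m jog '{"offset":[[0,0.1,-0.5],[0,0,-0.8],[0,0,-0.8],[0,0,-0.8],[0,0,-0.8],[0,0,-0.8],[0,0,-0.5],[0,0,-0.2],[0,0,0],[0,0,0]],"angular":[[0,0,0],[0,0,0],[0,0,0],[0,0,0],[0,0,0],[0,0,0],[0,0,0],[0,0,0],[0,0,0],[0,0,0]],"jaw":[85,85,85,85,85,85,85,85,85,85]}'; python3 look.py w17; python3 -c "
from h import *
cv2.imwrite('pics/side3.png',cv2.resize(manip.grab_frame('side')[80:280,130:330],None,fx=3,fy=3,interpolation=cv2.INTER_CUBIC))"
```

```text
time: 28.9
tool_pos: [0.5802, 0.0903, 0.1153]
tool_rot: [-0.386, 0.257, 0.661, -0.59]
contact_force: [-0.1, 0.1, 0.0]
gripper_width: 0.997
28.9 [0.5802 0.0903 0.1153] jawdeg -144.39 [-0.052  0.13   1.741  0.168  1.399  2.428] 0.997
```

View pics/w17.png

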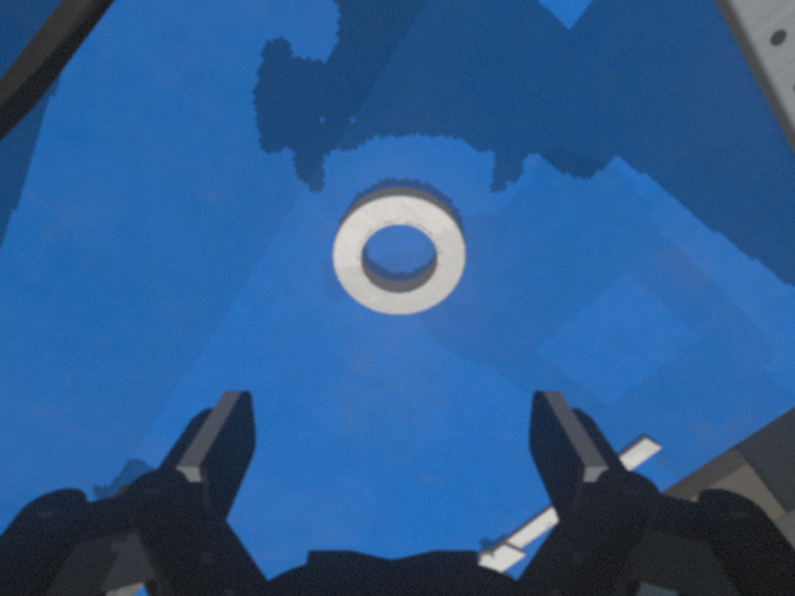

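View pics/side3.png

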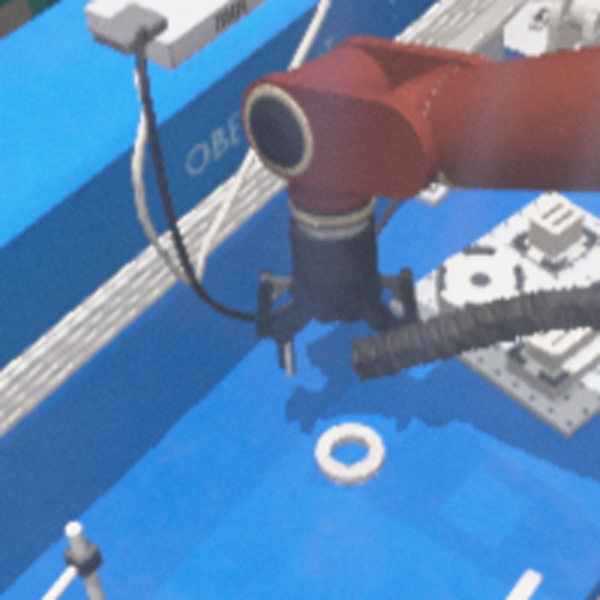

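```bash
cat > fk.py <<'E'
from h import *
import pickle
D=[]
for i in range(1,18):
    try: st=pickle.load(open(f"w{i}.pkl","rb"))[0]
    except Exception: continue
    D.append((st["joint_pos"],st["tool_pos"],st["tool_rot"]))
Ry=lambda a:R.from_rotvec([0,a,0]).as_matrix();Rz=lambda a:R.from_rotvec([0,0,a]).as_matrix()
def fk(j,p):
    d1,a1,b,L2,L3,a3,L,o2,o3,o5=p
    A=Rz(j[0]);x=A@np.array([a1,b,d1])
    B=A@Ry(j[1]+o2);x=x+B@[0,0,L2];e=x
    C=B@Ry(j[2]+o3-np.pi/2)      # forearm along local x
    x=x+C@np.array([L3,0,a3]);w=x
    C=C@R.from_rotvec([s4*j[3],0,0]).as_matrix()
    E=C@Ry(j[4]+o5)
    return x+E@[L,0,0],e,w,E[:,0]
for s4 in (1,-1):
    def f(p):
        o=[]
        for j,t,q in D:
            x,_,_,d=fk(j,p);M=R.from_quat([q[1],q[2],q[3],q[0]]).as_matrix()
            o+=list((x-t)*1e3)+list((d-M[:,1])*100)
        return np.array(o+list(p[7:]*20))
    r=least_squares(f,[.4,0,.05,.45,.5,0,.3,0,0,0]);print(s4,r.cost,np.abs(r.fun).max().round(2),r.x.round(4))
    j,t,q=D[-1];x,e,w,d=fk(j,r.x);print("elbow",e.round(3),"wrist",w.round(3),d.round(3))
E
python3 fk.py
```

```text
1 2.16488797408419e-25 0.0 [ 0.238  -0.      0.0742  0.4264  0.6099 -0.0957  0.2795  0.     -0.
 -0.    ]
elbow [0.059 0.071 0.661] wrist [0.612 0.042 0.389] [-0.115  0.171 -0.978]
-1 3659.633624935499 36.56 [-0.1197 -0.0043  0.078   0.3909  0.6145 -0.0016 -0.0867 -0.0204  0.1264
 -0.1061]
elbow [0.042 0.076 0.269] wrist [0.605 0.047 0.024] [-0.131 -0.154 -0.979]
```

```bash
cat > ringm.py <<'E'
import sys,json,pickle
from h import *
# fit circle r=.034 at z to edge px
st,im=pickle.load(open(sys.argv[1]+".pkl","rb"));W=cam("wrist",st);z=float(sys.argv[2]);rr=float(sys.argv[4]) if len(sys.argv)>4 else .034
P=toplane(W,(np.array(json.loads(sys.argv[3]))+.5)/1.42-.5,z)[:,:2]
r=least_squares(lambda c:np.linalg.norm(P-c,axis=1)-rr,P.mean(0));print(r.x.round(4),(r.fun*1e3).round(1),"d",(r.x-st["tool_pos"][:2]).round(4))
E
python3 ringm.py w17 .015 '[[333,255],[466,255],[400,194],[400,315],[350,210],[450,210],[352,298],[447,299]]'
```

```text
[0.5787 0.0875] [-0.2 -0.5 -0.2  0.4  1.3  1.2  0.6  1. ] d [-0.0015 -0.0028]
```

```bash
python3 -m jog '{"offset":[[-0.05,0,-0.4],[0,0,-0.5],[0,0,-0.5],[0,0,-0.4],[0,0,-0.3],[0,0,-0.1],[0,0,0],[0,0,0]],"angular":[[0,0,0],[0,0,0],[0,0,0],[0,0,0],[0,0,0],[0,0,0],[0,0,0],[0,0,0]],"jaw":[85,85,85,85,85,85,85,85]}'; python3 look.py w18
```

```text
time: 29.8
tool_pos: [0.5777, 0.0901, 0.0046]
tool_rot: [-0.386, 0.257, 0.661, -0.59]
contact_force: [-0.4, 0.8, 0.4]
gripper_width: 0.994
29.8 [0.5777 0.0901 0.0046] jawdeg -144.43 [-0.053  0.27   1.79   0.177  1.214  2.395] 0.994
```

View pics/w18.png

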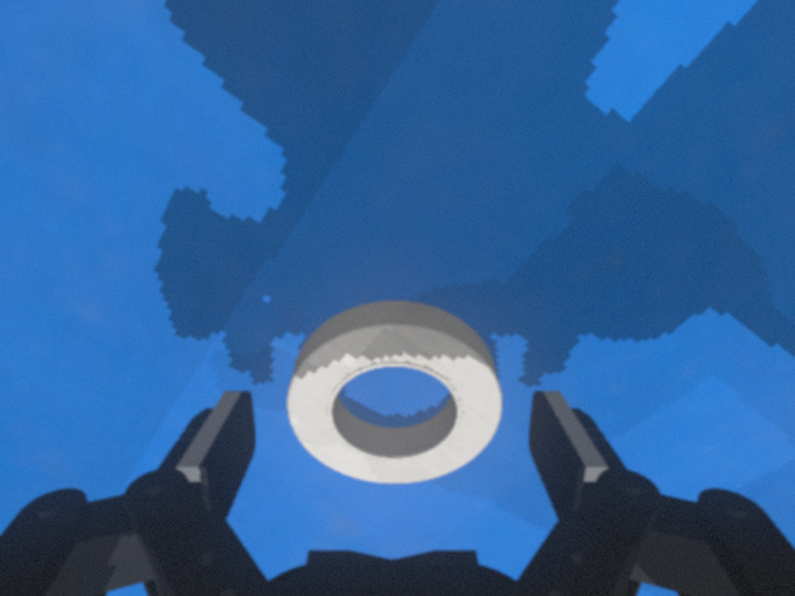

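```bash
python3 ringm.py w18 .015 '[[287,405],[502,405],[394,484],[310,458],[478,458]]'
python3 - <<'E'
from h import *
import pickle
st,_=pickle.load(open("w18.pkl","rb"));q=st["tool_rot"];M=R.from_quat([q[1],q[2],q[3],q[0]]).as_matrix()
for c in ([.579,.0885],[.5787,.0875]):
  for z in (.005,.015): print(M.T@(np.array([*c,z])-st["tool_pos"]))
E
```

```text
[0.5792 0.0877] [-0.9 -0.7 -0.7  0.6  0.4] d [ 0.0015 -0.0024]
[-1.93009378e-03 -7.67641611e-04 -9.93803111e-05]
[ 0.000141   -0.01055068 -0.00015178]
[-0.0025543  -0.00090421  0.00072628]
[-0.00048321 -0.01068725  0.00067388]
```

```bash
python3 -m jog '{"offset":[[0,0,-0.06],[0,0,-0.05],[0,0,0],[0,0,0],[0,0,0],[0,0,0],[0,0,0],[0,0,0]],"angular":[[0,0,0],[0,0,0],[0,0,0],[0,0,0],[0,0,0],[0,0,0],[0,0,0],[0,0,0]],"jaw":[85,85,85,58,58,58,58,58]}'; python3 look.py w19
```

```text
time: 30.65
tool_pos: [0.5775, 0.0901, -0.0014]
tool_rot: [-0.386, 0.257, 0.661, -0.59]
contact_force: [-0.0, -0.8, 4.6]
gripper_width: 0.752
30.65 [ 0.5775  0.0901 -0.0014] jawdeg -144.44 [-0.053  0.279  1.791  0.178  1.205  2.393] 0.752
```

View pics/w19.png

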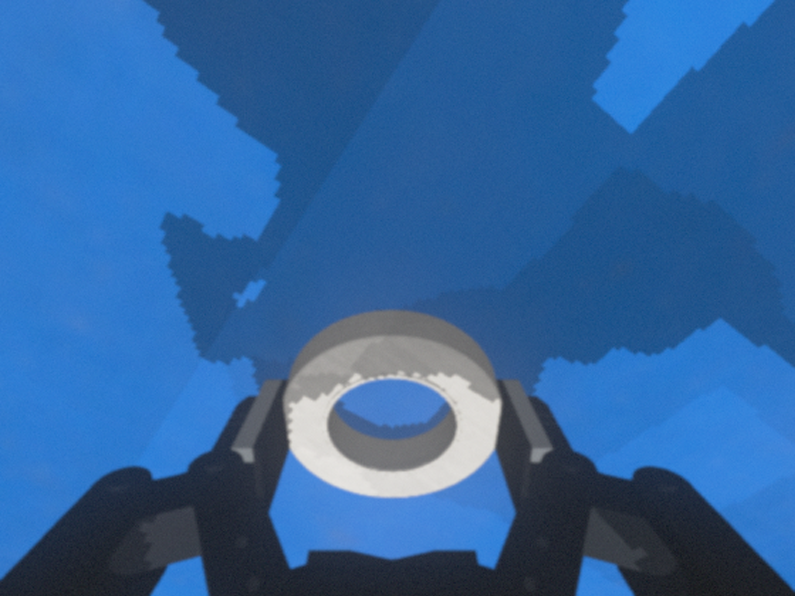

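```bash
python3 -m jog '{"offset":[[0,0,0.1],[0,0,0.3],[0,0,0.4],[0,0,0],[0,0,0]],"angular":[[0,0,0],[0,0,0],[0,0,0],[0,0,0],[0,0,0]],"jaw":[58,58,58,58,58]}'; python3 look.py w20
```

```text
time: 31.2
tool_pos: [0.5767, 0.0902, 0.0382]
tool_rot: [-0.386, 0.256, 0.661, -0.59]
contact_force: [-0.1, 0.7, -1.9]
gripper_width: 0.751
31.2 [0.5767 0.0902 0.0382] jawdeg -144.43 [-0.052  0.22   1.784  0.174  1.271  2.405] 0.751
```

View pics/w20.png

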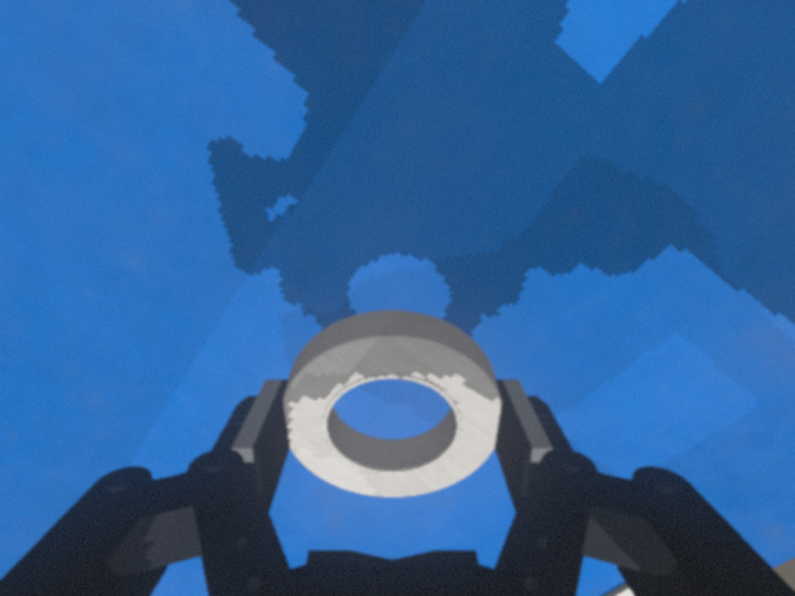

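```bash
python3 -m jog '{"offset":[[0,0,0.5],[0,0,0.8],[0,0,0.8],[0,0,0.8],[0,-0.2,0.8],[0,-0.3,0.8],[0,-0.5,0.7],[0,-0.6,0.5],[0,-0.7,0.3],[0,-0.7,0],[0,-0.7,0],[0,-0.6,0]],"angular":[[0,0,0],[0,0,0],[0,0,0],[0,0,0],[0,0,0],[0,0,0],[0,0,0.3],[0,0,0.6],[0,0,0.9],[0,0,1],[0,0,1],[0,0,1]],"jaw":[58,58,58,58,58,58,58,58,58,58,58,58]}'
python3 -m jog '{"offset":[[0,-0.4,0],[0,-0.2,0],[0,0,0],[0,0,0],[0,0,0],[0,0,0],[0,0,0],[0,0,0],[0,0,0],[0,0,0],[0,0,0],[0,0,0]],"angular":[[0,0,1],[0,0,1],[0,0,1],[0,0,1],[0,0,1],[0,0,1],[0,0,1],[0,0,1],[0,0,1],[0,0,1],[0,0,1],[0,0,1]],"jaw":[58,58,58,58,58,58,58,58,58,58,58,58]}'; python3 look.py w21
```

```text
time: 32.45
tool_pos: [0.5762, -0.1265, 0.3361]
tool_rot: [-0.228, 0.082, 0.704, -0.668]
contact_force: [0.5, 0.2, -0.6]
gripper_width: 0.753
time: 33.65
tool_pos: [0.5762, -0.1546, 0.3358]
tool_rot: [-0.209, 0.348, -0.618, 0.673]
contact_force: [-0.2, -0.1, -1.0]
gripper_width: 0.751
33.65 [ 0.5762 -0.1546  0.3358] jawdeg -43.38 [-0.3    0.021  1.484 -0.189  1.734  0.435] 0.751
```

```bash
python3 -m jog '{"offset":[[0.1,0,-0.4],[0,0,-0.7],[0,0,-0.8],[0,0,-0.8],[0,0,-0.8],[0,0,-0.6],[0,0,-0.3],[0,0,0],[0,0,0]],"angular":[[0,0,1],[0,0,1],[0,0,1],[0,0,1],[0,0,1],[0,0,0.4],[0,0,0],[0,0,0],[0,0,0]],"jaw":[58,58,58,58,58,58,58,58,58]}'; python3 look.py w22
```

```text
time: 34.6
tool_pos: [0.5824, -0.1552, 0.1188]
tool_rot: [-0.388, 0.504, -0.497, 0.59]
contact_force: [0.1, 0.2, -1.4]
gripper_width: 0.751
34.6 [ 0.5824 -0.1552  0.1188] jawdeg -11.31 [-0.287  0.1    1.768 -0.22   1.264 -0.024] 0.751
```

View pics/w22.png

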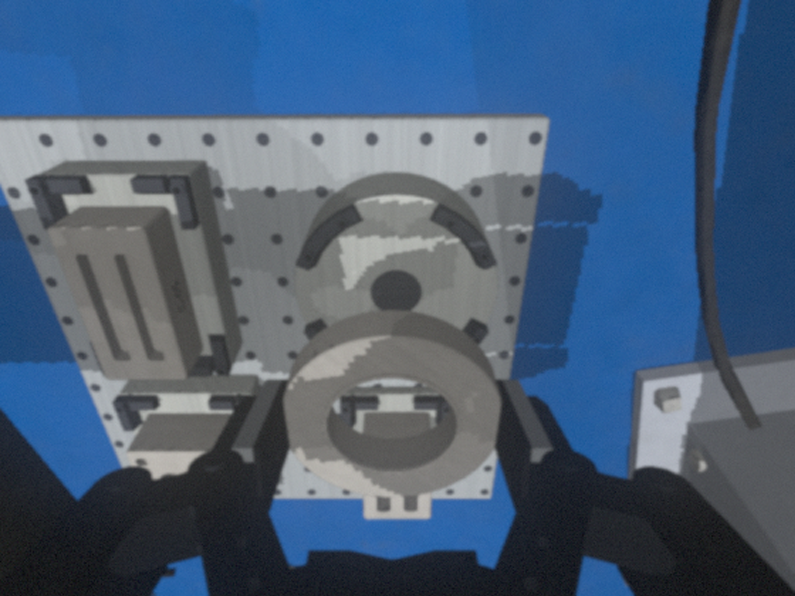

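```bash
E='[[285,405],[501,405],[392,497],[308,470],[476,471]]'; python3 ringm.py w19 .015 "$E"; python3 ringm.py w22 .1352 "$E"
python3 - <<'E'
from h import *
import pickle
st,im=pickle.load(open("w22.pkl","rb"));W=cam("wrist",st)
v=lambda p:(np.array(p)+.5)/1.42-.5
print("hole",toplane(W,v([[396,292],[371,292],[421,292],[396,270],[396,314]]),.045).round(4))
print("gap",toplane(W,v([[361,207],[433,207]]),.052),toplane(W,v([[297,268],[498,266]]),.052))
c=im[115:230,200:360];cv2.imwrite("pics/w22a.png",cv2.resize(c,None,fx=4.97,fy=4.97,interpolation=cv2.INTER_CUBIC))
E
```

```text
[0.578 0.087] [-1.5 -1.3 -0.5 -0.1 -0.3] d [ 0.0006 -0.0031]
[ 0.5842 -0.1526] [-1.4 -1.4 -0.5 -0.2 -0.3] d [0.0019 0.0025]
hole [[ 0.5844 -0.1599  0.045 ]
 [ 0.5729 -0.1576  0.045 ]
 [ 0.5958 -0.1622  0.045 ]
 [ 0.5866 -0.1485  0.045 ]
 [ 0.582  -0.172   0.045 ]]
gap [[ 0.57885956 -0.11347003  0.052     ]
 [ 0.60760126 -0.11918655  0.052     ]] [[ 0.54504612 -0.13537967  0.052     ]
 [ 0.63124784 -0.15151013  0.052     ]]
```

View pics/w22a.png

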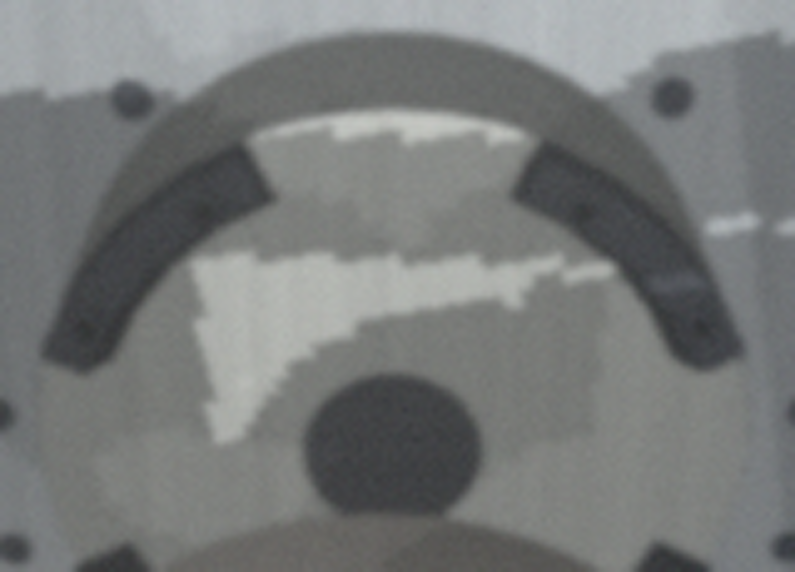

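```bash
python3 -m jog '{"offset":[[0,-0.14,-0.3],[0,0,-0.4],[0,0,-0.3],[0,0,-0.1],[0,0,0],[0,0,0]],"angular":[[0,0,0.1],[0,0,0],[0,0,0],[0,0,0],[0,0,0],[0,0,0]],"jaw":[58,58,58,58,58,58]}'; python3 look.py w23
```

```text
time: 35.25
tool_pos: [0.5821, -0.1621, 0.0635]
tool_rot: [-0.391, 0.507, -0.494, 0.588]
contact_force: [-1.1, 0.2, -1.2]
gripper_width: 0.75
35.25 [ 0.5821 -0.1621  0.0635] jawdeg -10.63 [-0.298  0.168  1.795 -0.228  1.166 -0.024] 0.75
```

View pics/w23.png

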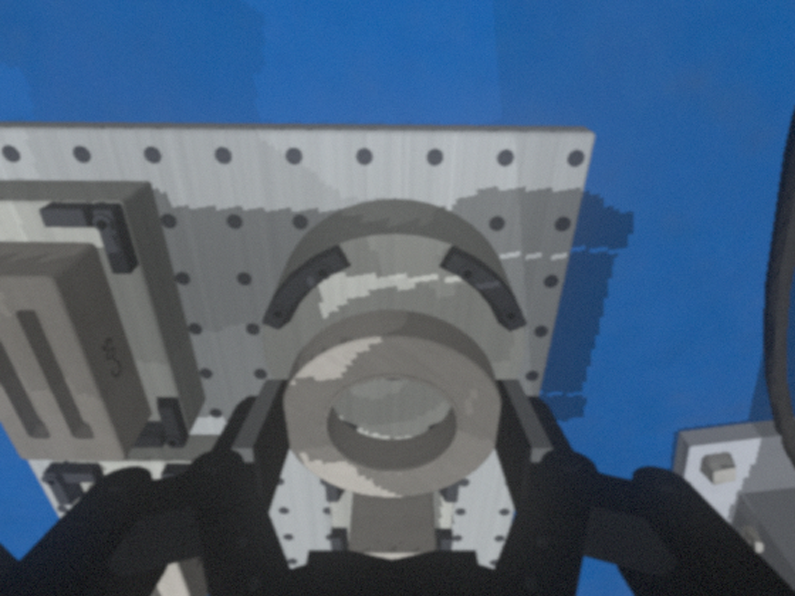

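```bash
python3 ringm.py w23 .052 '[[263,322],[278,293],[300,268],[340,247],[450,248],[482,264],[505,288],[525,324]]' .0475;python3 ringm.py w23 .0799 '[[285,405],[501,405],[392,497],[308,470],[476,471]]'
```

```text
[ 0.5844 -0.1589] [-0.8 -0.6  0.3  0.5  0.5  0.4 -0.7 -0.8] d [0.0022 0.0031]
[ 0.584  -0.1595] [-1.5 -1.4 -0.5 -0.2 -0.3] d [0.0018 0.0026]
```

Aligned to under 1 mm; lower the last 20 mm.

```bash
python3 -m jog '{"offset":[[0,0,-0.15],[0,0,-0.15],[0,0,-0.06],[0,0,-0.02],[0,0,0],[0,0,0]],"angular":[[0,0,0],[0,0,0],[0,0,0],[0,0,0],[0,0,0],[0,0,0]],"jaw":[58,58,58,58,58,58]}'
```

```text
time: 35.9
tool_pos: [0.5817, -0.1618, 0.0437]
tool_rot: [-0.391, 0.507, -0.495, 0.588]
contact_force: [-0.0, -0.8, -1.2]
gripper_width: 0.754
```

```bash
python3 -m jog '{"offset":[[0,0,-0.01],[0,0,-0.01],[0,0,0]],"angular":[[0,0,0],[0,0,0],[0,0,0]],"jaw":[58,58,58]}'
```

```text
time: 36.2
tool_pos: [0.5818, -0.1619, 0.0436]
tool_rot: [-0.391, 0.507, -0.495, 0.588]
contact_force: [-3.0, 1.3, 5.7]
gripper_width: 0.756
```

```bash
python3 -m jog '{"offset":[[0,0,0],[0,0,0],[0,0,0],[0,0,0.1],[0,0,0.4],[0,0,0.8],[0,-0.1,0.9],[0,-0.1,0.9],[0,-0.1,0.9],[0,-0.1,0.5],[0,0,0]],"angular":[[0,0,0],[0,0,0],[0,0,0],[0,0,0],[0,0,0],[0,0,0],[-0.5,-0.1,0],[-0.5,-0.1,0],[-0.5,-0.1,0],[-0.45,-0.1,0],[0,0,0]],"jaw":[75,85,85,85,85,85,85,85,85,85,85]}'; python3 look.py w24; python3 -c "
from h import *
cv2.imwrite('pics/side4.png',manip.grab_frame('side'))"
```

```text
time: 37.3
tool_pos: [0.5837, -0.182, 0.2741]
tool_rot: [-0.349, 0.529, -0.421, 0.648]
contact_force: [0.8, 0.6, 1.0]
gripper_width: 0.998
37.3 [ 0.5837 -0.182   0.2741] jawdeg -10.18 [-0.246 -0.051  1.684 -0.403  1.408 -0.005] 0.998
```

View pics/w24.png

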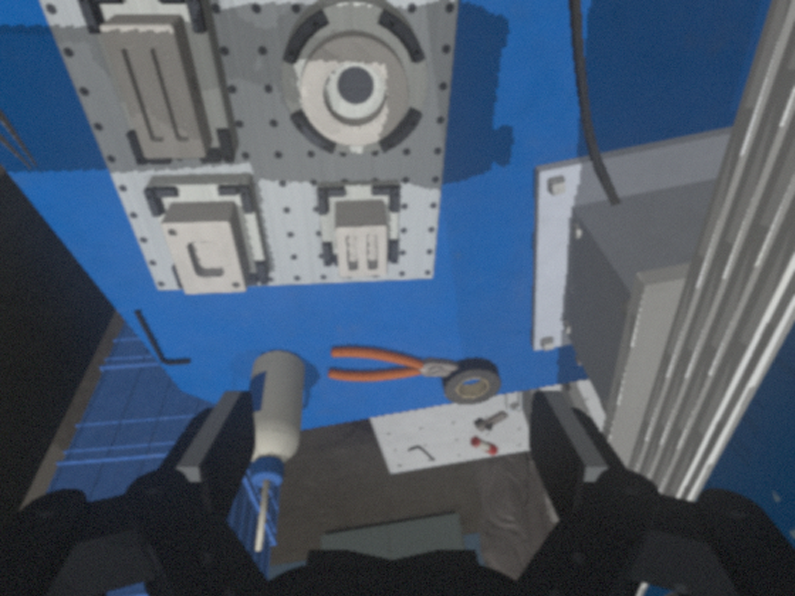

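View pics/side4.png

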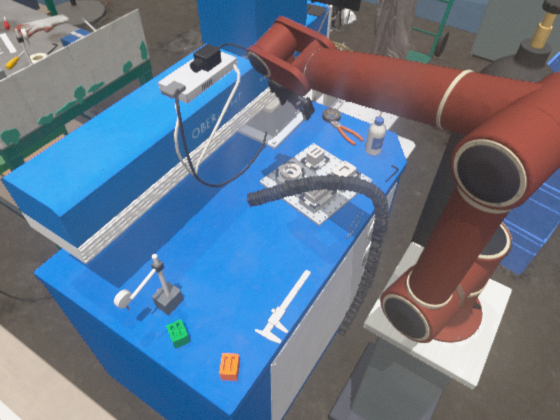

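```bash
python3 -m jog '{"offset":[[-0.2,0,0.1],[-0.3,0,0.1],[-0.3,0,0.1],[-0.3,0,0.1],[-0.3,0,0],[0,0,0],[0,0,0],[0,0,0]],"angular":[[0.9,0.17,0],[0.9,0.17,0],[0.9,0.17,0],[0.8,0.15,0],[0.4,0.08,0],[0,0,0],[0,0,0],[0,0,0]],"jaw":[85,85,85,85,85,85,85,85]}'; python3 look.py w25
python3 - <<'E'
import pickle,cv2
st,im=pickle.load(open("w25.pkl","rb"))
cv2.imwrite("pics/w25.png",im)
E
```

```text
time: 38.2
tool_pos: [0.5117, -0.1813, 0.2865]
tool_rot: [0.432, -0.475, 0.559, -0.524]
contact_force: [0.3, 0.4, 0.1]
gripper_width: 0.998
38.2 [ 0.5117 -0.1813  0.2865] jawdeg -10.2 [-0.459 -0.12   1.692 -0.036  1.64  -0.283] 0.998
```

View pics/w25.png

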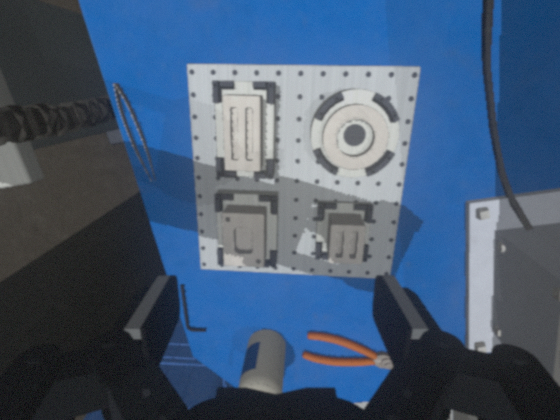

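Run:
```python
import pickle,cv2
st,im=pickle.load(open("w25.pkl","rb"))
r=lambda c:cv2.resize(c,None,fx=6,fy=6,interpolation=cv2.INTER_CUBIC)
cv2.imwrite("pics/w25a.png",r(im[80:180,300:405]))
cv2.imwrite("pics/w25b.png",r(im[75:175,205:290]))
cv2.imwrite("pics/w25c.png",r(im[180:275,205:390][:, :])[:, :780*2][::1, ::1] if 0 else cv2.resize(im[180:275,205:390],None,fx=4.3,fy=4.3,interpolation=cv2.INTER_CUBIC))
```

```text
(no output)
```

View pics/w25a.png

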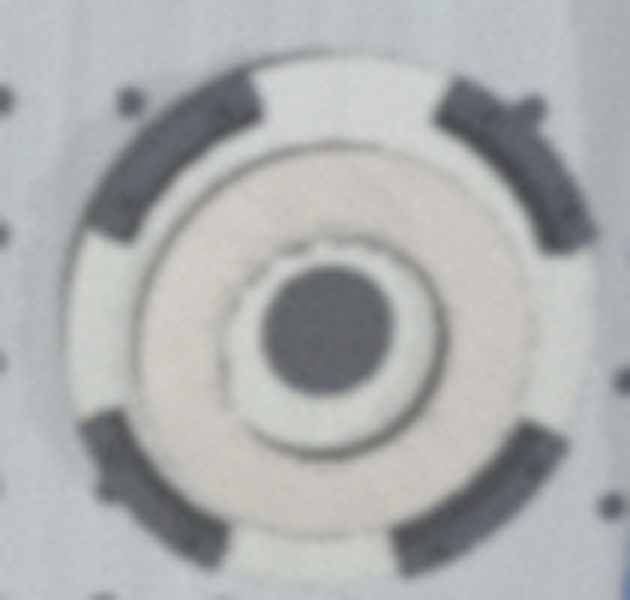

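View pics/w25b.png

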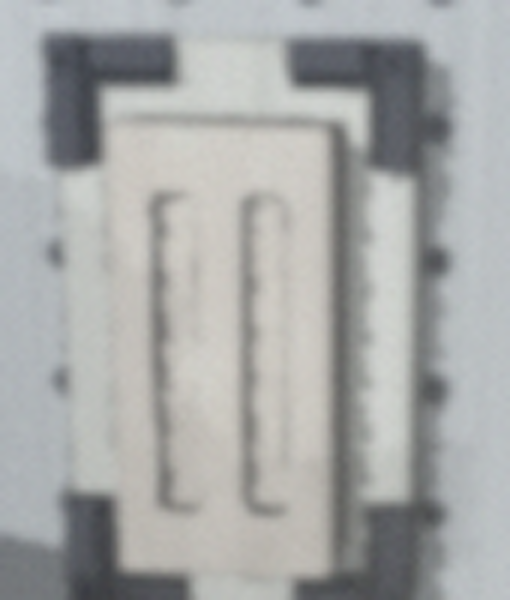

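View pics/w25c.png

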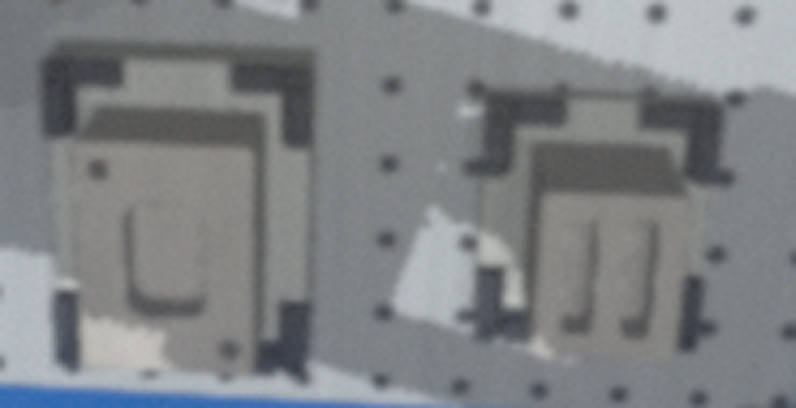

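Run:
```python
from h import *
import pickle
st,im=pickle.load(open("w25.pkl","rb"));W=cam("wrist",st)
f=lambda p,o,k:(np.array(p)+.5)/k-.5+o
P=toplane(W,f([[137,330],[528,330],[332,145],[330,537],[190,200],[470,200],[190,470],[470,475]],[300,80],6),.06)[:,:2]
r=least_squares(lambda c:np.linalg.norm(P-c[:2],axis=1)-c[2],[*P.mean(0),.034]);print("ring",r.x.round(4),"nest hole",toplane(W,f([327,330],[300,80],6),.045)[0].round(4))
print("long",rect(W,f([[104,122],[332,122],[333,578],[118,573]],[205,75],6),.06,.04,.08),"nest",rect(W,f([[45,38],[420,40],[413,625],[65,620]],[205,75],6),.042,.067,.107))
print("wide",rect(W,f([[75,138],[260,143],[258,376],[80,370]],[205,180],4.3),.06,.05,.07),"nest .4411 -.259")
print("tall",rect(W,f([[540,190],[692,192],[688,358],[540,356]],[205,180],4.3),.06,.04,.05),"nest .5605 -.2815")
```

```text
ring [ 0.5828 -0.1605  0.0336] nest hole [ 0.5843 -0.1603  0.045 ]
long (array([ 0.4658, -0.1377, -0.1917]), 'maxres mm', np.float64(0.7)) nest (array([ 0.4652, -0.1378, -0.1922]), 'maxres mm', np.float64(1.1))
wide (array([ 0.4421, -0.2601, -0.194 ]), 'maxres mm', np.float64(1.2)) nest .4411 -.259
tall (array([ 0.5625, -0.2819, -0.1324]), 'maxres mm', np.float64(0.6)) nest .5605 -.2815
```

```bash
python3 -c "
from plant import manip
s=manip.state();print(s['contact_force'],abs(s['joint_vel']).max());print(manip.job_done())"
```

```text
[0.8562971  0.12490015 0.1554186 ] 0.005927380934443454
the job is handed in; nothing more can be done
None
```

I put all three inserts and the ring in their nests and handed the job in at about 38 s of the 109 s allowed. Each part was lowered until the wrist force showed it touching the floor, and only then released.

| Part | Measured distance from nest centre | Long side off nest axis |
|---|---|---|
| insert_long | about 0.6 mm | about 0.001 rad |
| insert_wide | about 1.5 mm | about 0.005 rad |
| insert_tall | about 2 mm | about 0.05 rad |
| ring | about 1.5 mm | – |

- **Height:** in the last picture each part matched its known size when I assumed its top face was at the common 60 mm. That supports the parts sitting fully home, but I did not measure the height directly.
- **Dial gauge and wash bottle:** both looked unmoved when I compared the pictures by eye. The arm was clear of everything at hand-in.

Some things did not go quite as expected:
- **Ring grip:** the gripper closed to about 64–65 mm on the 68 mm ring, though the ring stayed steady in the fingers.
- **Lift after the ring:** I first leaned the tool the wrong way. The wrist force and the pictures showed no contact, and I then tilted it back.
- **insert_tall:** its 0.05 rad yaw reading came from a shadowed view, and is well inside the 0.22 rad limit.

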